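# Fit the calibration plates and lock the base

### The job

Get the dispenser's calibration base ready: slide its lock bar fully open by the red knob, set the card box that was left on the bed down upright on the open bench, then fit every loose calibration plate in a bay of its own - hook its far edge (the end away from its hole) under the rear lip with the plate tipped, slide it in until its hole is over the brass pin, and let it drop flat on the bed, square with the base. When all plates are down, slide the lock bar fully home to the left so that its tabs hold them; then check the spring: pull the gauge out by its blue knob until the green band on its rod stands half out of the housing's mouth (30 mm), hold it there for a second or two and let it go back in. Leave the timer and the yellow-capped jar alone.

Things in the scene. Friction and masses are not known exactly. Their poses are not given: they have to be found in the camera images.
- base: Dark steel calibration base, fixed, 125 x 310 mm, flat bed 12 mm above the bench. Origin on the bench under the bed's middle; x to the rear (away from the robot), y left, z up. Three bays 100 mm apart (y = +100, 0, -100 mm), edged by yellow lines. A seated plate's origin is at x = -5 mm, y = the bay's y, z = 12 mm, its x axis along the base's x, far edge at x = +45 mm; 2 mm play round the pin.
- lip (a point): Middle of the lower front edge of the retaining lip of the rail along the base's rear: x = +33 mm of the base, 10.5 mm above the bed; the upright wall behind it is at x = +48 mm, the rail's top 29 mm above the bench. To pass a pin while its far edge is under the lip, a plate must be tipped, far edge low, about 0.09 to 0.2 rad. Between the bays, guide blocks 7 mm high (x = +28 to +48 mm) leave 71 mm for the 64 mm plate.
- pin1 (a point): Foot (on the bed surface) of the brass locating pin of the left bay (x = -35 mm of the base, y = +100 mm): 10 mm diameter, 7 mm high, tip chamfered to 6.4 mm.
- pin2 (a point): Foot (on the bed surface) of the brass locating pin of the middle bay (x = -35 mm of the base, y = 0 mm): 10 mm diameter, 7 mm high, tip chamfered to 6.4 mm.
- pin3 (a point): Foot (on the bed surface) of the brass locating pin of the right bay (x = -35 mm of the base, y = -100 mm): 10 mm diameter, 7 mm high, tip chamfered to 6.4 mm.
- lock (a joint): Lock bar along the base's front, in m: 0 = fully left (base +y), locked; 0.042 = fully right, open. Stays where left (2 N friction). Its three red tabs (20 mm wide, underside 8.9 mm above the bed, reaching back to x = -47 mm) lie over the front 8 mm of seated plates when locked, and in the gaps between bays when open. A closed tab keeps a plate out; a plate not down stops the bar.
- oring_box: Small pale card box of seals, 32 (x) x 52 (y) x 20 (z) mm, left lying on the bed of the base, between the pins and the lip, in the way. Origin: centre of its underside; grip it across the 52 mm (there is no room for a finger under the lip). Its place is the open bench in front of the base.
- gauge (a joint): Sprung pull gauge on the base's right side, in m: 0 = in, grows as its rod is pulled toward the robot (base -x), to 0.045 at most; a 200 N/m spring (8 N at 0.030) draws it back in when let go. The rod carries a green band 8 mm wide; at 0.030 the band stands half out of the mouth of the grey housing (at x = -40 mm of the base), at 0.026 it just shows, at 0.034 all of it is out.
- gauge_knob (a point): Top of the gauge's blue square knob: 14 x 14 mm, from 9 to 53 mm above the bench; pulled in it is at x = -78 mm, y = -190 mm of the base. The grey housing (26 mm wide, 30 mm tall) begins 38 mm behind it.
- lock_knob (a point): Top of the lock bar's red square knob: 14 x 14 mm, 42 mm tall, top 52 mm above the bench; at x = -112 mm of the base and, when locked, y = 0. Moves with the bar.
- plate_blue: Loose aluminium plate with blue grip fin, 100 (x) x 64 (y) x 6 mm, 0.16 kg; may be absent. Origin: centre of its underside; z up, x to the far edge, the one that goes under the lip (the hole is at the other end). Fin at x = +8 mm, y = 0: 30 (x) x 12 (y) mm, 6 to 42 mm above the underside; grip across its 12 mm.
- plate_blue_hole (a point): Centre, at the underside, of the blue plate's through hole: 14 mm diameter, at x = -30 mm, y = 0 of the plate.
- plate_green: Loose aluminium plate with green grip fin, 100 (x) x 64 (y) x 6 mm, 0.16 kg; may be absent. Origin: centre of its underside; z up, x to the far edge, the one that goes under the lip (the hole is at the other end). Fin at x = +8 mm, y = 0: 30 (x) x 12 (y) mm, 6 to 42 mm above the underside; grip across its 12 mm.
- plate_green_hole (a point): Centre, at the underside, of the green plate's through hole: 14 mm diameter, at x = -30 mm, y = 0 of the plate.
- plate_white: Loose aluminium plate with white grip fin, 100 (x) x 64 (y) x 6 mm, 0.16 kg; may be absent. Origin: centre of its underside; z up, x to the far edge, the one that goes under the lip (the hole is at the other end). Fin at x = +8 mm, y = 0: 30 (x) x 12 (y) mm, 6 to 42 mm above the underside; grip across its 12 mm.
- plate_white_hole (a point): Centre, at the underside, of the white plate's through hole: 14 mm diameter, at x = -30 mm, y = 0 of the plate.
- timer: Digital timer, 62 x 68 x 24 mm, a bystander. Origin: centre of its underside.
- yellow_jar: Jar with yellow cap, 47 mm wide, 80 mm tall, a bystander. Origin: centre of its underside.
There are look-alikes about, which are no part of the job. Leave any turquoise look-alike of the plate_green alone.

How it is judged:
On the way, in this order (a step that is already met when the one before it is completed fails the run):
1. the lock bar is fully open (value of joint lock above 0.037 m), for 0.2 s.
2. every plate present is down over a pin, its far edge under the lip ((horizontal distance between plate_blue_hole and pin1 below 0.003 m or horizontal distance between plate_blue_hole and pin2 below 0.003 m or horizontal distance between plate_blue_hole and pin3 below 0.003 m) and z of each of plate_blue_hole, plate_green_hole, plate_white_hole in the frame of base below 0.015 m and x of each of plate_blue, plate_green, plate_white in the frame of base above -0.02 m and angle between each of plate_blue, plate_green, plate_white's own z axis and vertical below 0.04 rad and angle between the x axis of each of plate_blue, plate_green, plate_white and the x axis of base, either way round below 0.1 rad and (horizontal distance between plate_green_hole and pin1 below 0.003 m or horizontal distance between plate_green_hole and pin2 below 0.003 m or horizontal distance between plate_green_hole and pin3 below 0.003 m) and (horizontal distance between plate_white_hole and pin1 below 0.003 m or horizontal distance between plate_white_hole and pin2 below 0.003 m or horizontal distance between plate_white_hole and pin3 below 0.003 m)), for 0.2 s.
3. the lock bar is fully home again (value of joint lock below 0.005 m), for 0.2 s.
4. the gauge is held with the green band in the mouth of the housing (value of joint gauge between 0.026 and 0.034 m), for 0.7 s.
At the end, for the whole second after the job is handed in: Every plate present is flat on the bed in a bay (3 mm, tilt 0.04 rad, square within 0.1 rad), its hole within 3 mm of a pin's axis, far edge under the lip, at rest; the lock bar within 5 mm of locked, the gauge within 4 mm of in, the card box upright and at rest on the bench, off the base (all of step 2 and value of joint lock below 0.005 m and value of joint gauge below 0.004 m and height (world z) of oring_box below 0.006 m and angle between oring_box's own z axis and vertical below 0.2 rad and linear speed of each of oring_box, plate_blue, plate_green, plate_white below 0.02 m/s); the robot touches nothing.
It fails at once if the timer is knocked away by more than 6 cm (distance of timer from where it was at the start of the episode above 0.06 m).
It fails at once if the yellow-capped jar is knocked away by more than 6 cm (distance of yellow_jar from where it was at the start of the episode above 0.06 m).
It fails at once if the yellow-capped jar is tipped over (angle between yellow_jar's own z axis and vertical above 0.6 rad).
Of plate_blue, plate_green, plate_white only 2 to 3 are there at a start; the rules pass over those that are not, and their reading is None.
At some moment in a run one of plate_blue, plate_green, plate_white may be knocked a few centimetres aside while the robot is not near it.
It also fails if it takes over 208 s, if anything falls off the work surface, if the arm or the gripper's body presses on something with over 40 N, if the wrist force passes 120 N, or if a joint passes its speed limit or range.

### The arm

A 6-joint arm with a two-finger parallel gripper is mounted at the origin on a cart in front of the work surface, level with it; the furniture and walls round the work are solid. World frame = base frame: x ahead of the robot, y to its left, z up, the work surface at z = 0. Lengths are in m, angles in rad, forces in N, time in s.
With the tool pointing down it reaches from about 0.3 to 0.775 m from the base axis. Payload 14.6 kg.
Tool frame: the origin (TCP) lies between the finger pads; the fingertips stand 8 mm ahead of it and the grasp point (between the pads) lies 11 mm behind it (ctrl.tip_reach is the distance from the TCP to the fingertips, in m); y points along the fingers, z is the direction in which the jaws open and shut, and the axes are right-handed (so a half turn about y gives the same grasp; the last joint's range is limited). The gripper opens to 94 mm and grips with 3 to 60 N. Pads are 16 mm wide; open, the fingers measure 119 mm over their backs; the gripper's body (75 mm by 177 mm) begins 78 mm behind the grasp point.
Start: joints at [1.272, 0.3, 1.521, -0, 1.321, -0.067], TCP at [0.126, 0.535, 0.213] pointing down, gripper open.
Joint ranges: [-3.03, 3.03], [-0.79, 2.21], [0.23, 2.52], [-1.04, 4.18], [0, 3.07], [-2.55, 2.55]. Speed limits (rad/s): [2.22, 2.22, 2.57, 3.14, 3.14, 3.14].

### API

Orientations are given as [roll, pitch, yaw] about the fixed x, y, z axes, in that order (R = Rz(yaw) Ry(pitch) Rx(roll)).
In Python, from station import ctrl gives the robot as it stands.
- The arm moves only by the tool play_rows, never from a script. Its arguments are lists of equal length, an entry for each row: "twist": the turn, a rotation vector about the world's x, y, z as a fraction of full scale, a list of three; "travel": the shift along the world's x, y, z as a fraction of full scale, a list of three; "grip": the gripper's target within -1 to 1 (shut at 1, half-way at 0, fully open at -1). A call has 1 to 12 rows; each row shifts and turns the commanded pose from where the row before left it; what a row does not reach is not made up. Full scale, the value 1, is 5 cm for a shift and 90 degrees for a turn. A row lasts 1/10 s, in which the tool goes at most 50 mm and 8.59 degrees, less where a joint would pass 70% of its speed; a pose out of reach is approached as far as the arm can. A call with a number of a shift or a turn outside -1 to 1 is refused whole. A call with a gripper value outside its range is refused whole. The fingers move at their own pace and stop on an object; "force" is the grip in N (left out, the last holds). Time passes only in rows, so rows that do not move let the fingers close. It gives the time, the measured TCP pose, the force and the opening at its end, in the units of the state.
- ctrl.get_obs(): the state, without advancing time (a new reading comes with each control period).
- ctrl.camera(name): name is "scene" or "side" or "wrist"; returns a dict with "img" (420x560x3 uint8, red, green, blue), "vfov" (degrees; the focal length in pixels is half the picture's height over the tangent of half this angle, whatever the lens; pixels are square), "cx", "cy" (the principal point, pixels), "rvec" (rotation vector, rad) and "tvec" (3), from world to camera coordinates, as OpenCV has them. Camera axes: x right, y down, z forward; pixel columns grow to the right and rows downward; lengths in m; the calibration is good to about 2 mm. A picture is of the moment at which its call begins. There is no depth.
- ctrl.hand_in(): hands the job in, once; it reports no verdict.
Trained networks look in a picture, given as the dict that the camera call returned (one of the last four; its "shot" number tells which), for a name from the list of things; names that differ only in an ending like _2 or _b are one class to them, and where a whole thing is asked for, a point or a joint stands for the part that bears it (a point fixed in the world has none). Each returns a list of dicts, best first, with "confidence" (0 to 1); they miss things now and then, are a little off and sometimes report something else, mostly with a low value. They report only what shows in the picture. A call takes as long as a camera call. They do not tell look-alikes from the thing itself.
- ctrl.boxes_of(name, picture): "point" ([column, row] in pixels, amid what is visible of it).
- ctrl.trace(name, picture): "pixels" (420x560 bool, what is visible of it) and "point" ([column, row] in pixels, amid what is visible of it).
The state is a dict: "time_s": time; "qpos": joint angles; "joint_vel": joint speeds; "tau": joint torques, N m; "ee_pos": TCP position; "eef_rot": TCP orientation; "force": force on the tool from outside, world axes, zero at the start; "moment": the same for the moment, N m; "grip_width": finger opening in m.
Only numpy, scipy, OpenCV 4.12 (cv2) and the standard library are available. Lean on these libraries where they do the work, as an engineer would, in place of code of your own. Each camera call takes 0.05 s, during which the arm holds its last target.

## Working session

There is one attempt and no reset: what is moved stays moved. The work goes in short steps, Python scripts to look and compute and a tool call to move; the robot and the scene stay as the last step left them, time stands still between calls to the robot, and variables do not carry over. Pictures are saved under pics/ and viewed, and the job is handed in when it is done.

Besides the shell and the picture viewer there is one more tool, called after "Request:" in YAML: its name, and indented under it one key for each argument. play_rows: Moves the arm, as the interface text tells. Its arguments: {"type":"object","properties":{"twist":{"type":"array"},"travel":{"type":"array"},"grip":{"type":"array"},"force":{"type":"number"}},"required":["twist","travel","grip"]}

```bash
ls; mkdir -p pics; cat > h.py <<'E'
import numpy as np,cv2
from station import ctrl
def K(c):
    h,w=c["img"].shape[:2]; f=h/2/np.tan(np.radians(c["vfov"])/2)
    return np.array([[f,0,c["cx"]],[0,f,c["cy"]],[0,0,1.]])
def save(c,n): cv2.imwrite(f"pics/{n}.png",c["img"][:,:,::-1])
def ray(c,uv):
    R=cv2.Rodrigues(np.array(c["rvec"],float))[0];t=np.array(c["tvec"],float)
    d=R.T@np.linalg.inv(K(c))@np.array([uv[0],uv[1],1.]); o=-R.T@t
    return o,d
def atz(c,uv,z):
    o,d=ray(c,uv); return o+d*(z-o[2])/d[2]
def proj(c,P):
    R=cv2.Rodrigues(np.array(c["rvec"],float))[0];t=np.array(c["tvec"],float)
    q=(K(c)@(R@np.atleast_2d(P).T+t[:,None])); return (q[:2]/q[2]).T
E
python3 - <<'E'
from h import *
print(ctrl.get_obs())
for n in("scene","side","wrist"):
    c=ctrl.camera(n);save(c,n+"0")
    print(n,c["vfov"],c["cx"],c["cy"],c["rvec"],c["tvec"])
    for o in ("base","lock_knob","gauge_knob","oring_box","plate_blue","plate_green","plate_white","timer","yellow_jar","pin1","pin2","pin3","lip"):
        print(o,[(np.round(r["point"],1).tolist(),round(r["confidence"],2)) for r in ctrl.boxes_of(o,c)][:3])
E
```

```text
pics
{'time_s': 0.0, 'qpos': array([ 1.27239309e+00,  3.00458798e-01,  1.52160168e+00,  2.24219649e-05,
        1.32070300e+00, -6.66019904e-02]), 'joint_vel': array([-0.00034001, -0.0005349 , -0.00090053,  0.00030076,  0.00193395,
       -0.00130719]), 'tau': array([ 8.45207651e-04, -5.31811273e+01, -3.52728724e+01,  7.08086975e-02,
        2.44824355e-02, -6.69562291e-05]), 'ee_pos': array([0.12627297, 0.53503852, 0.21288436]), 'eef_rot': array([-1.57196311e+00,  9.95910951e-05, -2.31806862e-01]), 'force': array([-0.09475328, -0.87632584,  0.54331297]), 'moment': array([-0.02939556, -0.00143548, -0.02883337]), 'grip_width': 0.09404525648887962}
scene 43.34293237449614 279.99979017867634 207.53002814958833 [ 2.37286273 -1.14695829  0.32832104] [-0.25220549  0.49202546  1.24411463]
base [([321.3, 248.7], 0.92), ([296.6, 259.4], 0.51)]
lock_knob [([297.4, 255.9], 0.65)]
gauge_knob []
oring_box [([312.9, 236.8], 0.5)]
plate_blue []
plate_green [([216.9, 222.9], 0.72), ([244.7, 181.2], 0.57)]
plate_white [([183.2, 187.6], 0.93)]
timer [([246.4, 258.5], 0.79)]
yellow_jar [([246.2, 134.3]
[... 462 characters left out ...]
_green [([246.2, 279.2], 0.94), ([318.3, 274.6], 0.78)]
plate_white [([301.5, 333.0], 0.82)]
timer [([345.1, 236.0], 0.57), ([314.7, 271.5], 0.57)]
yellow_jar [([185.4, 276.2], 0.96)]
pin1 [([283.6, 212.2], 0.93), ([280.0, 201.5], 0.15)]
pin2 [([283.6, 212.2], 0.93), ([280.0, 201.5], 0.15)]
pin3 [([283.6, 212.2], 0.93), ([280.0, 201.5], 0.15)]
lip [([284.1, 210.6], 0.7)]
wrist 71.17165770997026 279.6583867538521 216.57989168000967 [-2.27820839 -1.80275989 -0.26094621] [-0.55036576 -0.02922444  0.39153157]
base [([170.6, 405.9], 0.41)]
lock_knob []
gauge_knob []
oring_box []
plate_blue []
plate_green [([172.0, 403.2], 0.93)]
plate_white []
timer []
yellow_jar []
pin1 []
pin2 []
pin3 []
lip []
```

View pics/scene0.png

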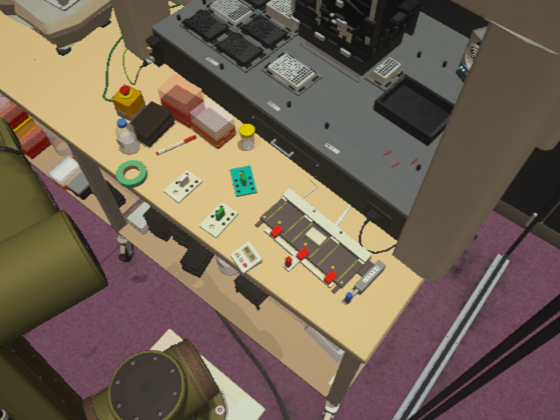

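View pics/side0.png

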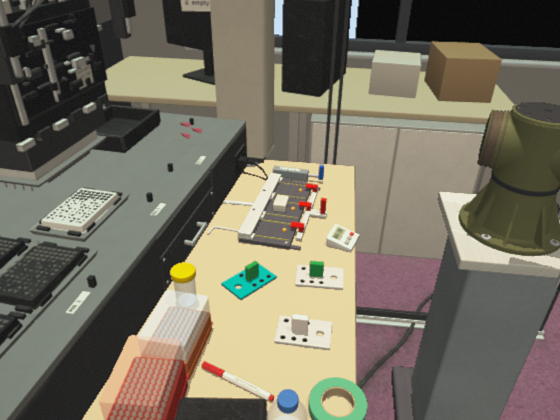

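View pics/wrist0.png

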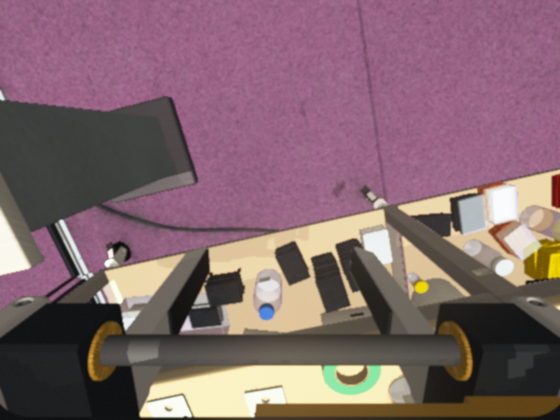

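```bash
python3 - <<'E'
from h import *
for n,q in (("scene",{"lockknob":([289,258],.052),"box":([316,234],.03),"gk":([350,294],.053),"whitefin":([185,180],.042),"greenfin":([219,209],.042),"turq":([243,175],.042),"timer":([246,257],.02),"jar":([247,129],.08),"baseL":([257,222],.012),"baseR":([360,288],.012),"railL":([286,190],.029),"railR":([372,255],.029)}),
 ("side",{"lockknob":([323,200],.052),"box":([281,197],.03),"gk":([321,167],.053),"whitefin":([300,318],.042),"greenfin":([316,263],.042),"turq":([252,265],.042),"timer":([342,234],.02),"jar":([183,271],.08)})):
    c=ctrl.camera(n); print(n,"cam",ray(c,[0,0])[0])
    for k,(uv,z) in q.items(): print(k,np.round(atz(c,uv,z),3))
c=ctrl.camera("wrist");print(ray(c,[0,0])[0],ray(c,[280,210])[1])
im=ctrl.camera("scene")["img"][150:310,150:400];cv2.imwrite("pics/zs.png",cv2.resize(im,(800,512),interpolation=cv2.INTER_CUBIC)[:,:,::-1])
im=ctrl.camera("side")["img"][155:355,200:400];cv2.imwrite("pics/zd.png",cv2.resize(im,(600,600),interpolation=cv2.INTER_CUBIC)[:,:,::-1])
E
```

```text
scene cam [-0.02409609 -0.32944208  1.32075932]
lockknob [0.476 0.024 0.052]
box [0.589 0.017 0.03 ]
gk [ 0.492 -0.16   0.053]
whitefin [0.489 0.418 0.042]
greenfin [0.477 0.275 0.042]
turq [0.608 0.298 0.042]
timer [0.418 0.127 0.02 ]
jar [0.725 0.379 0.08 ]
baseL [0.524 0.176 0.012]
baseR [ 0.539 -0.166  0.012]
railL [0.652 0.172 0.029]
railR [ 0.632 -0.14   0.029]
side cam [0.45750029 1.02905231 0.64408517]
lockknob [0.475 0.032 0.052]
box [ 0.586 -0.003  0.03 ]
gk [ 0.49  -0.149  0.053]
whitefin [0.493 0.436 0.042]
greenfin [0.475 0.275 0.042]
turq [0.606 0.301 0.042]
timer [0.422 0.129 0.02 ]
jar [0.723 0.383 0.08 ]
[0.04583412 0.5545711  0.38393192] [ 0.25503625 -0.05875818 -0.96540562]
```

View pics/zs.png

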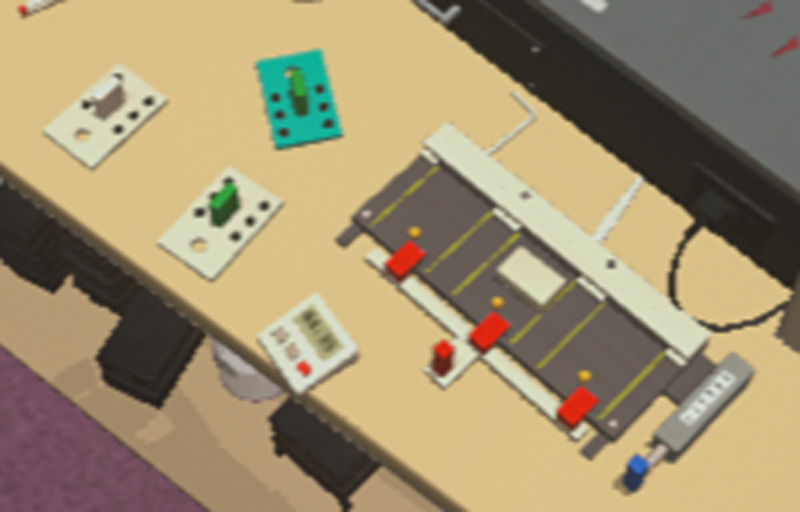

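View pics/zd.png

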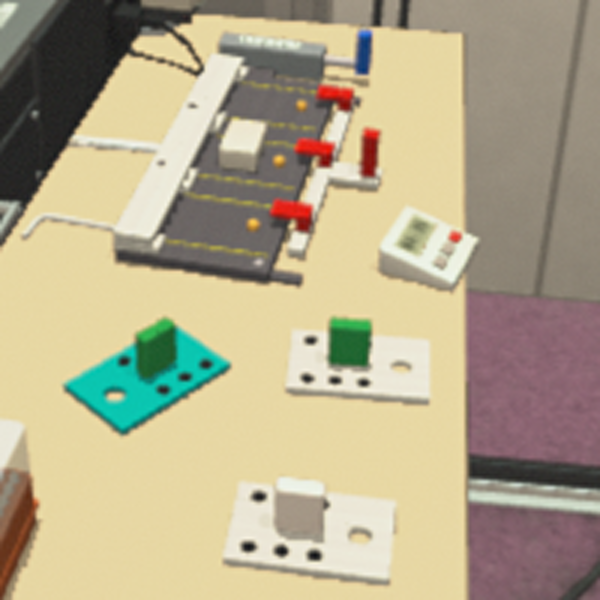

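Request:
play_rows:
  twist:
    - [0,0,0.009]
    - [0,0,0.009]
    - [0,0,0.009]
    - [0,0,0.009]
    - [0,0,0.009]
    - [0,0,0.009]
    - [0,0,0.009]
    - [0,0,0.009]
    - [0,0,0.009]
    - [0,0,0.009]
    - [0,0,0.009]
    - [0,0,0.009]
  travel:
    - [0.45,-0.5,0.1]
    - [0.45,-0.5,0.1]
    - [0.45,-0.5,0.1]
    - [0.55,-0.7,0.1]
    - [0.55,-0.7,0.1]
    - [0.55,-0.7,0.1]
    - [0.55,-0.7,0.1]
    - [0.55,-0.7,0.1]
    - [0.55,-0.7,0.1]
    - [0.55,-0.7,0.1]
    - [0.55,-0.7,0.1]
    - [0.55,-0.7,0.1]
  grip: [-1,-1,-1,-1,-1,-1,-1,-1,-1,-1,-1,-1]

```text
time_s: 3.55
ee_pos: [0.4422, 0.1436, 0.2739]
eef_rot: [-1.571, -0.001, -0.062]
force: [-0.1, 0.6, 0.4]
grip_width: 0.0942
```

Request:
play_rows:
  twist:
    - [0,0,0]
    - [0,0,0]
    - [0,0,0]
    - [0,0,0]
    - [0,0,0]
    - [0,0,0]
  travel:
    - [0.5,-0.5,0.1]
    - [0.5,-0.5,0.1]
    - [0.3,-0.5,0.1]
    - [0.3,-0.5,0]
    - [0,0,0]
    - [0,0,0]
  grip: [-1,-1,-1,-1,-1,-1]

```text
time_s: 4.15
ee_pos: [0.5213, 0.0452, 0.2882]
eef_rot: [-1.571, 0.0, -0.063]
force: [-1.1, 0.2, 0.6]
grip_width: 0.0943
```

```bash
python3 - <<'E'
from h import *
c=ctrl.camera("wrist");save(c,"w1")
o=ctrl.get_obs();print(o["time_s"],o["ee_pos"],o["eef_rot"])
for n in ("base","lock_knob","gauge_knob","oring_box","plate_green","plate_white","plate_blue","pin1","lip"):
    print(n,[(np.round(r["point"],1).tolist(),round(r["confidence"],2)) for r in ctrl.boxes_of(n,c)][:3])
E
```

```text
4.2 [0.52107067 0.04567508 0.2883453 ] [-1.57068193e+00  2.90611109e-04 -6.22533358e-02]
base []
lock_knob [([260.9, 181.6], 0.81)]
gauge_knob [([140.7, 179.3], 0.71)]
oring_box [([261.6, 227.0], 0.78)]
plate_green [([425.4, 137.6], 0.91), ([438.1, 232.2], 0.59)]
plate_white [([532.6, 145.0], 0.58)]
plate_blue [([140.4, 178.2], 0.65)]
pin1 [([256.5, 213.6], 0.55), ([262.4, 181.5], 0.5)]
lip [([255.7, 214.4], 0.58)]
```

View pics/w1.png

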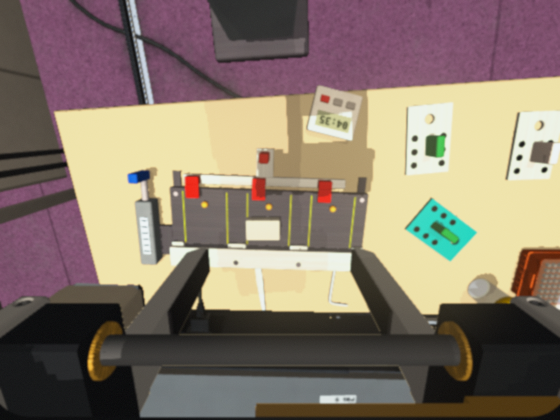

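```bash
python3 - <<'E'
from h import *
im=cv2.imread("pics/w1.png")
cv2.imwrite("pics/w1a.png",cv2.resize(im[135:285,120:380],(780,450),interpolation=cv2.INTER_CUBIC))
cv2.imwrite("pics/w1b.png",cv2.resize(im[75:265,395:560],(660,760)[:2],interpolation=cv2.INTER_CUBIC)[:600])
E
```

```text
(no output)
```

View pics/w1a.png

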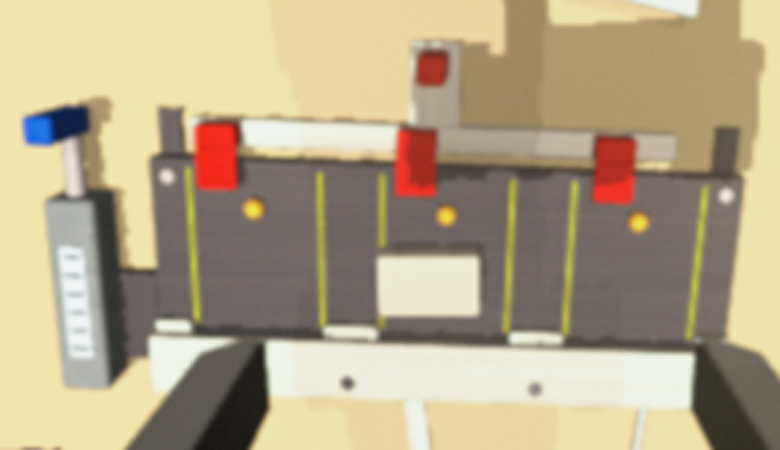

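View pics/w1b.png

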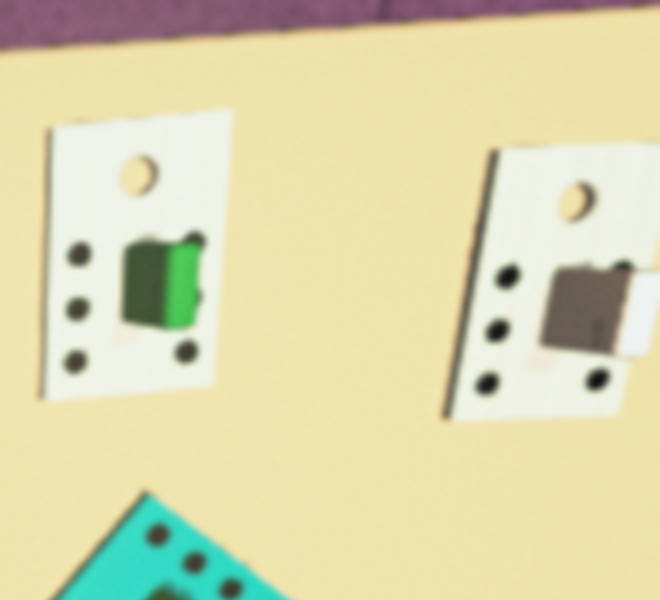

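```bash
python3 - <<'E'
from h import *
c=ctrl.camera("wrist")
z=lambda u,v:[120+(u+.5)/3-.5,135+(v+.5)/3-.5]
P=[atz(c,z(*p),.0185) for p in((639,222),(446,216),(253,209))]
print(np.round(P,4))
yax=(P[0]-P[2])[:2];yaw=np.arctan2(-yax[0],yax[1]);print("yaw",yaw,np.linalg.norm(yax))
R=np.array([[np.cos(yaw),-np.sin(yaw)],[np.sin(yaw),np.cos(yaw)]])
B=np.mean(P,0)[:2]-R@[-.035,0];print("base",B)
tob=lambda p:np.round(R.T@(np.array(p)[:2]-B)*1000,1)
for n,p,h in(("lockknobtop",(432,68),.052),("gk top",(40,130),.053),("tab1",(613,170),.021),("tab2",(416,162),.021),("tab3",(217,156),.021),
 ("box tl",(377,256),.032),("box tr",(480,254),.032),("box bl",(378,315),.032),("box br",(479,317),.032),("rail fl",(693,351),.029),("rail bl",(693,408),.029),("rail fr",(150,338),.029),
 ("bed corner R",(152,157),.012),("bed corner L",(742,178),.012)):
    q=atz(c,z(*p),h);print(n,np.round(q,4),tob(q))
w=lambda u,v:[395+(u+.5)/4-.5,75+(v+.5)/4-.5]
for n,p,h in(("g hole",(139,175),.006),("g c1",(50,129),.006),("g c2",(233,109),.006),("g c3",(213,387),.006),("g c4",(42,400),.006),("g fin t1",(168,328),.042),("gfin2",(197,328),.042),("gfin3",(203,244),.042),
  ("w hole",(575,202),.006),("w c1",(495,150),.006),("w c4",(447,421),.006),("w c3",(620,414),.006),("wfin",(650,270),.042)):
    print(n,np.round(atz(c,w(*p),h),4))
E
```

```text
[[ 0.5609  0.1259  0.0185]
 [ 0.5515  0.0264  0.0185]
 [ 0.5416 -0.0725  0.0185]]
yaw -0.09680028590898217 0.1993903960451288
base [0.58619888 0.02321781]
lockknobtop [0.4732 0.027  0.052 ] [-112.8   -7.2]
gk top [ 0.4901 -0.1562  0.053 ] [ -78.4 -187.8]
tab1 [0.5322 0.1126 0.021 ] [-62.4  83.8]
tab2 [0.5219 0.0135 0.021 ] [-63.1 -15.9]
tab3 [ 0.5126 -0.0862  0.021 ] [ -62.6 -116. ]
box tl [ 0.5668 -0.0093  0.032 ] [-16.2 -34.2]
box tr [0.569  0.0429 0.032 ] [-19.  18.]
box bl [ 0.5987 -0.0118  0.032 ] [ 15.8 -33.7]
box br [0.603  0.0403 0.032 ] [15.1 18.6]
rail fl [0.6303 0.1518 0.029 ] [ 31.5 132.3]
rail bl [0.6636 0.152  0.029 ] [ 64.6 135.7]
rail fr [ 0.6052 -0.133   0.029 ] [  34.  -153.7]
bed corner R [ 0.5126 -0.1225  0.012 ] [ -59.2 -152.1]
bed corner L [0.5424 0.1805 0.012 ] [-58.8 152.3]
g hole [0.4362 0.2709 0.006 ]
g c1 [0.4182 0.2374 0.006 ]
g c2 [0.4155 0.3029 0.006 ]
g c3 [0.5159 0.3057 0.006 ]
g c4 [0.5169 0.2403 0.006 ]
g fin t1 [0.4881 0.2677 0.042 ]
gfin2 [0.4887 0.2778 0.042 ]
gfin3 [0.4603 0.2772 0.042 ]
w hole [0.4556 0.4321 0.006 ]
w c1 [0.4355 0.3996 0.006 ]
w c4 [0.5348 0.3977 0.006 ]
w c3 [0.5362 0.4642 0.006 ]
wfin [0.4786 0.4318 0.042 ]
```

Request:
play_rows:
  twist:
    - [0,0,-0.011]
    - [0,0,-0.011]
    - [0,0,0]
    - [0,0,0]
    - [0,0,0]
    - [0,0,0]
    - [0,0,0]
    - [0,0,0]
    - [0,0,0]
    - [0,0,0]
    - [0,0,0]
  travel:
    - [-0.471,-0.187,-0.2]
    - [-0.471,-0.187,-0.6]
    - [0,0,-0.7]
    - [0,0,-0.7]
    - [0,0,-0.7]
    - [0,0,-0.7]
    - [0,0,-0.7]
    - [0,0,-0.5]
    - [0,0,-0.366]
    - [0,0,0]
    - [0,0,0]
  grip: [0.1,0.1,0.1,0.1,0.1,0.1,0.1,0.1,0.1,0.1,0.1]
  force: 20

```text
time_s: 5.8
ee_pos: [0.4745, 0.0266, 0.0307]
eef_rot: [-1.571, -0.0, -0.097]
force: [-0.3, -0.1, 1.4]
grip_width: 0.0421
```

Request:
play_rows:
  twist:
    - [0,0,0]
    - [0,0,0]
    - [0,0,0]
    - [0,0,0]
    - [0,0,0]
  travel:
    - [0,0,0]
    - [0,0,0]
    - [0,0,0]
    - [0,0,0]
    - [0,0,0]
  grip: [1,1,1,1,1]

```text
time_s: 6.3
ee_pos: [0.4745, 0.0265, 0.0306]
eef_rot: [-1.571, -0.001, -0.097]
force: [-1.6, -1.3, 5.8]
grip_width: 0.0138
```

```bash
python3 - <<'E'
from h import *
c=ctrl.camera("wrist");save(c,"w2");c=ctrl.camera("side");save(c,"s2")
o=ctrl.get_obs();print(o["time_s"],o["ee_pos"],o["eef_rot"],o["grip_width"])
E
```

```text
6.4 [0.47446285 0.02650211 0.03056506] [-1.57085627e+00 -5.61504932e-04 -9.67501790e-02] 0.013999073645721774
```

View pics/w2.png

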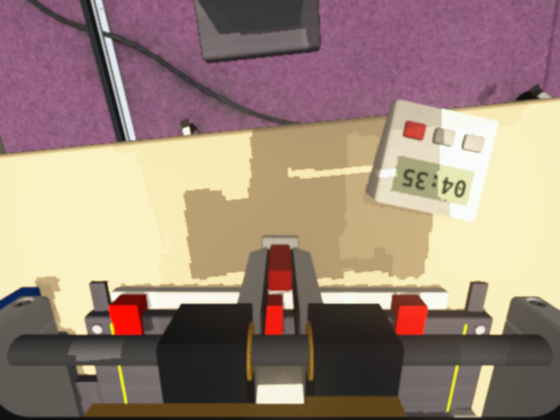

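Request:
play_rows:
  twist:
    - [0,0,0]
    - [0,0,0]
    - [0,0,0]
    - [0,0,0]
    - [0,0,0]
    - [0,0,0]
    - [0,0,0]
  travel:
    - [-0.015,-0.15,0]
    - [-0.015,-0.15,0]
    - [-0.015,-0.15,0]
    - [-0.015,-0.15,0]
    - [-0.008,-0.08,0]
    - [-0.008,-0.08,0]
    - [0,0,0]
  grip: [1,1,1,1,1,1,1]

```text
time_s: 7.1
ee_pos: [0.4709, -0.0089, 0.0305]
eef_rot: [-1.566, -0.001, -0.098]
force: [2.3, 28.4, 3.8]
grip_width: 0.0137
```

Request:
play_rows:
  twist:
    - [0,0,0]
    - [0,0,0]
    - [0,0,0]
    - [0,0,0]
    - [0,0,0]
    - [0,0,0.012]
    - [0,0,0.012]
    - [0,0,0]
    - [0,0,0]
    - [0,0,0]
    - [0,0,0]
    - [0,0,0]
  travel:
    - [0,0,0]
    - [0,0,0]
    - [0,0,0.3]
    - [0,0,0.6]
    - [0,0,0.5]
    - [0.57,0.122,0]
    - [0.57,0.122,0]
    - [0.57,0.122,0]
    - [0.56,0.122,0]
    - [0,0,-0.4]
    - [0,0,-0.4]
    - [0,0,0]
  grip: [0.3,0.3,0.3,0.1,-0.7,-0.7,-0.7,-0.7,-0.7,-0.7,-0.7,-0.7]

```text
time_s: 8.3
ee_pos: [0.5825, 0.0128, 0.0574]
eef_rot: [-1.571, 0.005, -0.059]
force: [-0.7, -0.1, 0.0]
grip_width: 0.0802
```

```bash
python3 - <<'E'
from h import *
c=ctrl.camera("side");save(c,"s2");cv2.imwrite("pics/s2.png",cv2.resize(c["img"][130:280,200:400],(800,600),interpolation=cv2.INTER_CUBIC)[:,:,::-1])
o=ctrl.get_obs();print(o["time_s"],o["ee_pos"],o["eef_rot"],o["grip_width"])
E
```

```text
8.35 [0.58328295 0.01282257 0.05922827] [-1.5709444   0.00250027 -0.05921722] 0.08001474268112092
```

View pics/s2.png

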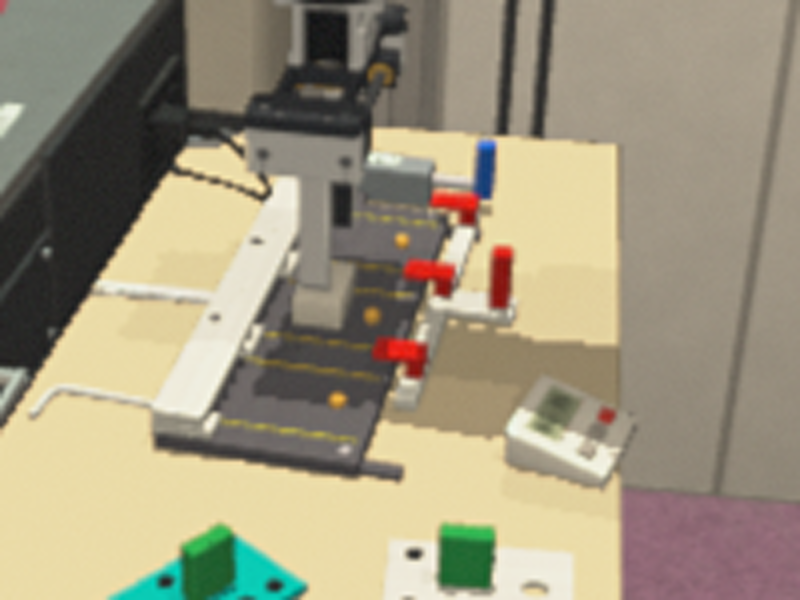

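Request:
play_rows:
  twist:
    - [0,0,0]
    - [0,0,0]
    - [0,0,0]
    - [0,0,0]
    - [0,0,0]
    - [0,0,0]
    - [0,0,0]
    - [0,0,0]
    - [0,0,0]
    - [0,0,0]
  travel:
    - [0,0.04,-0.3]
    - [0,0.02,-0.25]
    - [0,0,-0.15]
    - [0,0,0]
    - [0,0,0]
    - [0,0,0]
    - [0,0,0]
    - [0,0,0]
    - [0,0,0.3]
    - [0,0,0.5]
  grip: [-0.7,-0.7,-0.7,-0.7,1,1,1,1,1,1]
  force: 10

```text
time_s: 9.35
ee_pos: [0.5832, 0.016, 0.0653]
eef_rot: [-1.571, 0.002, -0.059]
force: [0.6, -0.6, 0.2]
grip_width: 0.052
```

```bash
python3 - <<'E'
from h import *
c=ctrl.camera("wrist");save(c,"w3")
s=ctrl.camera("scene")
for p in((340,360),(300,318),(260,285)): print(atz(s,p,0))
save(s,"sc3")
E
```

```text
[ 0.35335546 -0.23260131  0.        ]
[ 0.37789301 -0.08903857  0.        ]
[0.38437658 0.05055195 0.        ]
```

View pics/w3.png

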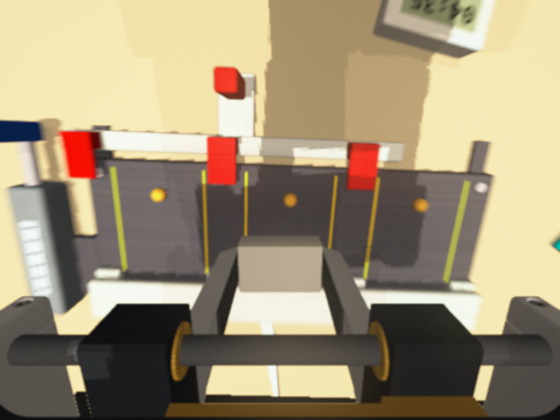

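Request:
play_rows:
  twist:
    - [0,0,0]
    - [0,0,0]
    - [0,0,0]
    - [0,0,0]
    - [0,0,0]
    - [0,0,0]
    - [0,0,0]
    - [0,0,0]
    - [0,0,0]
    - [0,0,0]
  travel:
    - [0,0,0.7]
    - [-0.3,-0.21,0]
    - [-0.6,-0.42,0]
    - [-0.7,-0.49,0]
    - [-0.7,-0.49,0]
    - [-0.66,-0.47,0]
    - [0,0,-0.5]
    - [0,0,-0.5]
    - [0,0,-0.4]
    - [0,0,0]
  grip: [1,1,1,1,1,1,1,1,1,1]

```text
time_s: 10.45
ee_pos: [0.4346, -0.0877, 0.0284]
eef_rot: [-1.57, 0.004, -0.059]
force: [0.2, -1.3, -0.2]
grip_width: 0.0519
```

Request:
play_rows:
  twist:
    - [0,0,0]
    - [0,0,0]
    - [0,0,0]
    - [0,0,0]
    - [0,0,0]
    - [0,0,0]
    - [0,0,0]
    - [0,0,0]
  travel:
    - [0,0,-0.17]
    - [0,0,-0.1]
    - [0,0,0]
    - [0,0,0]
    - [0,0,0]
    - [0,0,0]
    - [0,0,0.3]
    - [0,0,0.6]
  grip: [1,1,1,-0.5,-0.5,-0.5,-0.5,-0.5]

```text
time_s: 11.25
ee_pos: [0.4349, -0.0877, 0.061]
eef_rot: [-1.57, 0.003, -0.059]
force: [-0.6, -0.0, -0.6]
grip_width: 0.0709
```

Request:
play_rows:
  twist:
    - [0,0,0]
    - [0,0,0.006]
    - [0,0,0.006]
    - [0,0,0.006]
    - [0,0,0.006]
    - [0,0,0.006]
    - [0,0,0.006]
    - [0,0,0.006]
    - [0,0,0.006]
    - [0,0,0.008]
    - [0,0,0]
    - [0,0,0]
  travel:
    - [0,0,0.8]
    - [0.08,0.5,0.8]
    - [0.08,0.8,0.2]
    - [0.08,0.9,0]
    - [0.08,0.9,0]
    - [0.08,0.9,0]
    - [0.08,0.9,0]
    - [0.08,0.9,0]
    - [0.08,0.8,0]
    - [0.08,0.5,0]
    - [0,0.1,0]
    - [0,0,0]
  grip: [-0.5,-0.5,-0.5,-0.5,-0.5,-0.5,-0.5,-0.5,-0.5,-0.5,-0.5,-0.5]

```text
time_s: 12.45
ee_pos: [0.4717, 0.2721, 0.1514]
eef_rot: [-1.571, 0.0, 0.03]
force: [0.2, -0.1, -0.4]
grip_width: 0.0708
```

```bash
python3 - <<'E'
from h import *
c=ctrl.camera("wrist");save(c,"w4");c=ctrl.camera("scene");save(c,"sc4")
o=ctrl.get_obs();print(o["time_s"],o["ee_pos"],o["eef_rot"],o["grip_width"])
cv2.imwrite("pics/sc4.png",cv2.resize(c["img"][150:310,150:400],(800,512),interpolation=cv2.INTER_CUBIC)[:,:,::-1])
E
```

```text
12.55 [0.4718973  0.27103448 0.1516595 ] [-1.57105411e+00  2.02761277e-04  2.81425550e-02] 0.070432856623481
```

View pics/w4.png

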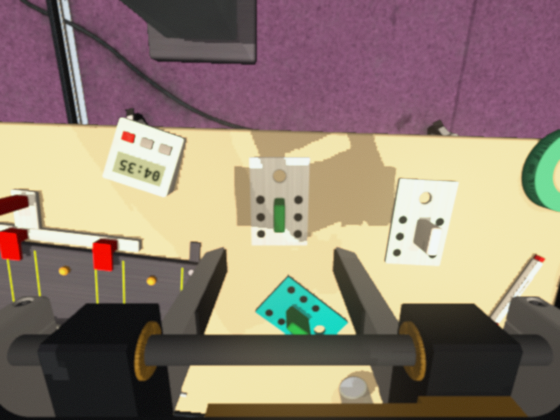

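View pics/sc4.png

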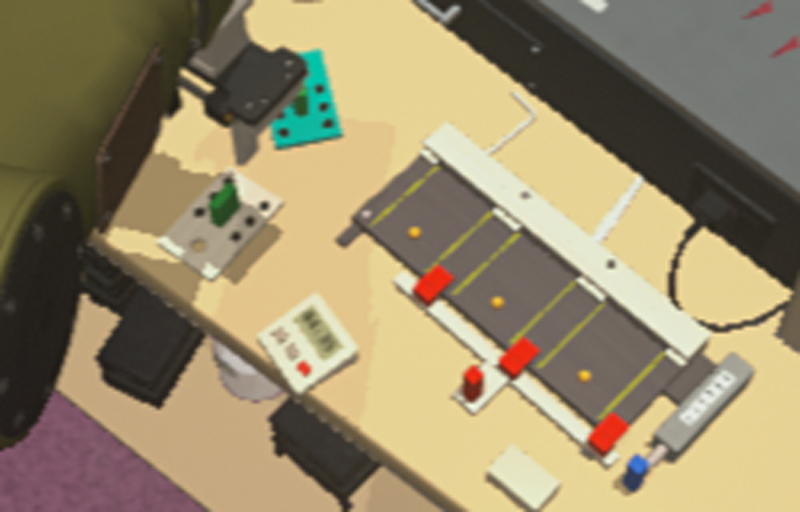

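```bash
python3 - <<'E'
from h import *
c=ctrl.camera("wrist")
cv2.imwrite("pics/w4z.png",cv2.resize(c["img"][145:285,235:475],(800,467),interpolation=cv2.INTER_CUBIC)[:,:,::-1])
for n,p,h in(("hole",(279.5,176),.006),("c",(250,158),.006),("c",(309,158),.006),("c",(306,245),.006),("c",(250,244),.006),("fintop near",(279,200),.042),("fintop far",(279,231),.042)):
    print(n,np.round(atz(c,p,h),4))
print(proj(c,[ctrl.get_obs()["ee_pos"]]))
E
```

```text
hole [0.4369 0.2702 0.006 ]
c [0.4186 0.2384 0.006 ]
c [0.4169 0.301  0.006 ]
c [0.5159 0.3031 0.006 ]
c [0.5165 0.2383 0.006 ]
fintop near [0.455  0.2702 0.042 ]
fintop far [0.4871 0.2711 0.042 ]
[[279.02407657 265.50862064]]
```

View pics/w4z.png

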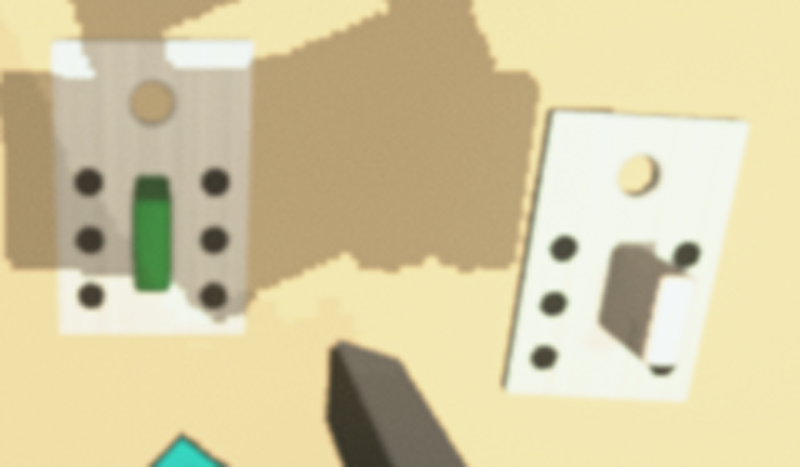

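Request:
play_rows:
  twist:
    - [0,0,-0.009]
    - [0,0,0]
    - [0,0,0]
    - [0,0,0]
    - [0,0,0]
    - [0,0,0]
    - [0,0,0]
    - [0,0,0]
    - [0,0,0]
    - [0,0,0]
    - [0,0,0]
    - [0,0,0]
  travel:
    - [0.06,-0.01,-0.5]
    - [0,0,-0.6]
    - [0,0,-0.6]
    - [0,0,-0.5]
    - [0,0,-0.3]
    - [0,0,-0.17]
    - [0,0,0]
    - [0,0,0]
    - [0,0,0]
    - [0,0,0]
    - [0,0,0]
    - [0,0,0]
  grip: [0.2,0.2,0.2,0.2,0.2,0.2,0.2,1,1,1,1,1]
  force: 40

```text
time_s: 13.8
ee_pos: [0.4752, 0.2716, 0.0188]
eef_rot: [-1.57, -0.001, 0.015]
force: [-1.6, -0.6, 6.1]
grip_width: 0.0116
```

Request:
play_rows:
  twist:
    - [0,0,0]
    - [0,0,0]
    - [0,0,0]
    - [0,0,-0.009]
    - [0,0,-0.009]
    - [0,0,-0.009]
    - [0,0,-0.009]
    - [0,0,-0.009]
    - [0,0,-0.009]
    - [0,0,-0.009]
    - [0,0,-0.008]
    - [0,0,0]
  travel:
    - [0,0,0.3]
    - [0,0,0.66]
    - [0,0,0.66]
    - [0.231,-0.617,0]
    - [0.231,-0.617,0]
    - [0.231,-0.617,0]
    - [0.231,-0.617,0]
    - [0.231,-0.617,0]
    - [0.231,-0.617,0]
    - [0.231,-0.617,0]
    - [0.231,-0.617,0]
    - [0,0,0]
  grip: [1,1,1,1,1,1,1,1,1,1,1,1]

```text
time_s: 15.0
ee_pos: [0.5682, 0.0215, 0.0999]
eef_rot: [-1.571, -0.001, -0.1]
force: [0.9, 1.8, -1.3]
grip_width: 0.0111
```

Request:
play_rows:
  twist:
    - [0.003,0.03,0]
    - [0.003,0.03,0]
    - [0.003,0.029,0]
    - [0,0,0]
    - [0,0,0]
  travel:
    - [0,0,0]
    - [0,0,-0.2]
    - [0,0,-0.3]
    - [0,0,-0.3]
    - [0,0,0]
  grip: [1,1,1,1,1]

```text
time_s: 15.5
ee_pos: [0.5662, 0.025, 0.0573]
eef_rot: [-1.57, 0.143, -0.096]
force: [-0.5, 0.7, -1.0]
grip_width: 0.0119
```

```bash
python3 - <<'E'
from h import *
c=ctrl.camera("wrist");save(c,"w5");c=ctrl.camera("side")
o=ctrl.get_obs();print(o["time_s"],o["ee_pos"],o["eef_rot"],o["grip_width"],o["force"])
cv2.imwrite("pics/s5.png",cv2.resize(c["img"][130:280,200:400],(800,600),interpolation=cv2.INTER_CUBIC)[:,:,::-1])
E
```

```text
15.6 [0.56711889 0.02495407 0.05941779] [-1.57026004  0.14002921 -0.09634663] 0.011425121945662538 [ 0.03065044 -0.27406354 -0.83160948]
```

View pics/w5.png

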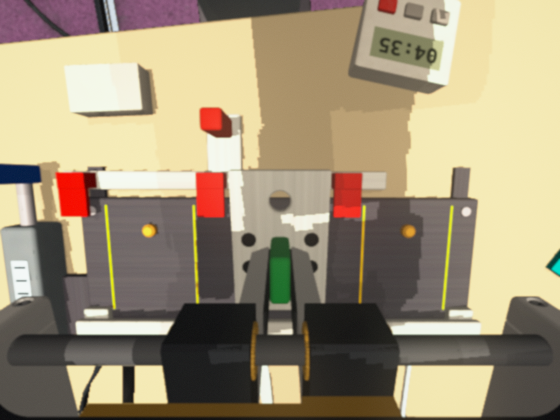

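View pics/s5.png

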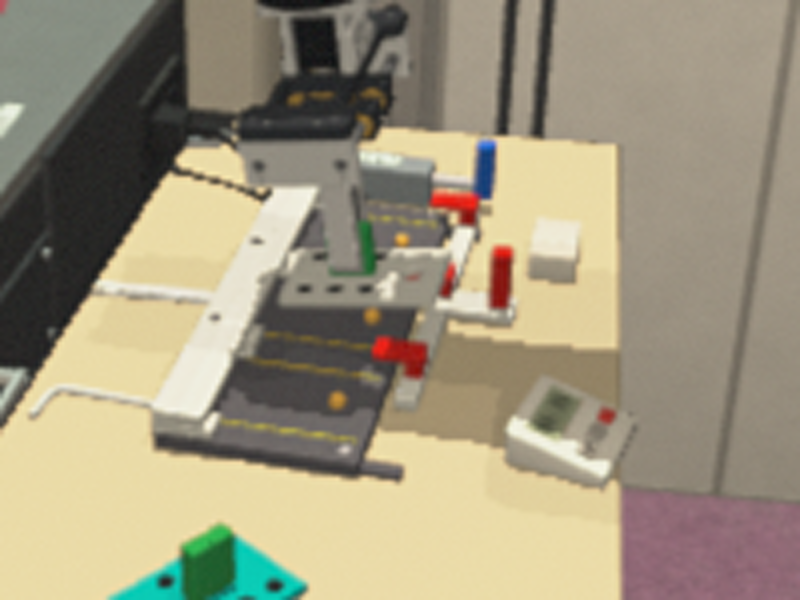

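```bash
python3 - <<'E'
from h import *
c=ctrl.camera("wrist");o=ctrl.get_obs()
cv2.imwrite("pics/w5z.png",cv2.resize(c["img"][160:260,130:430],(900,300),interpolation=cv2.INTER_CUBIC)[:,:,::-1])
p1=atz(c,(409,231),.0185);p3=atz(c,(149,231),.0185);print(p1,p3,(p1+p3)/2,np.linalg.norm(p1-p3),np.arctan2(-(p1-p3)[0],(p1-p3)[1]))
R=cv2.Rodrigues(np.array([0,0,-.0963]))[0]@cv2.Rodrigues(np.array([0,.14,0]))[0]
T=o["ee_pos"]
f=lambda x,y,z:T+R@np.array([x-8.2,y,z-18.8])/1000
pts=[f(-30,0,6),f(-50,32,6),f(-50,-32,6)]
print(np.round(pts,4),np.round(proj(c,pts),1),T)
E
```

```text
[0.56279111 0.12555191 0.0185    ] [ 0.54350826 -0.07318783  0.0185    ] [0.55314969 0.02618204 0.0185    ] 0.1996730116019074 -0.09672288963483738
[[ 0.528   0.0287  0.0526]
 [ 0.5114  0.0624  0.0554]
 [ 0.5052 -0.0013  0.0554]] [[279.1 202.6]
 [330.6 171.3]
 [227.5 171.3]] [0.5674277  0.02487689 0.05992793]
```

View pics/w5z.png

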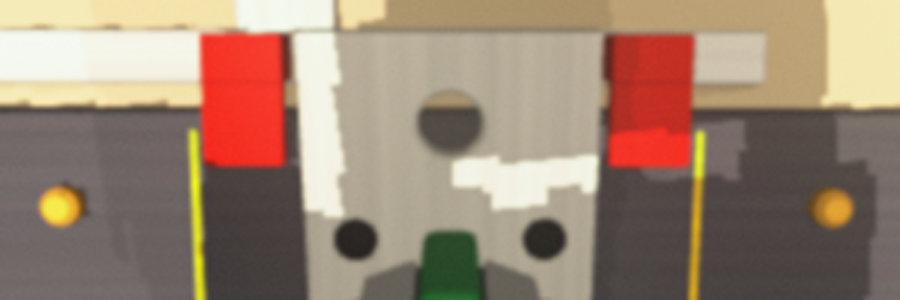

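Request:
play_rows:
  twist:
    - [0,0,0]
    - [0,0,0]
    - [0,0,0]
    - [0,0,0]
  travel:
    - [0,0,-0.2]
    - [0,0,-0.18]
    - [0,0,0]
    - [0,0,0]
  grip: [1,1,1,1]

```text
time_s: 16.05
ee_pos: [0.5672, 0.0247, 0.0399]
eef_rot: [-1.57, 0.141, -0.097]
force: [0.9, -0.2, -1.1]
grip_width: 0.0117
```

Request:
play_rows:
  twist:
    - [0,0,0]
    - [0,0,0]
    - [0,0,0]
    - [0,0,0]
  travel:
    - [0,0,-0.04]
    - [0,0,-0.03]
    - [0,0,0]
    - [0,0,0]
  grip: [1,1,1,1]

```text
time_s: 16.45
ee_pos: [0.5674, 0.0247, 0.0367]
eef_rot: [-1.57, 0.14, -0.097]
force: [0.1, -0.5, -1.2]
grip_width: 0.0116
```

Request:
play_rows:
  twist:
    - [0,0,0]
    - [0,0,0]
    - [0,0,0]
  travel:
    - [0,0,-0.03]
    - [0,0,0]
    - [0,0,0]
  grip: [1,1,1]

```text
time_s: 16.75
ee_pos: [0.5675, 0.0247, 0.0361]
eef_rot: [-1.57, 0.14, -0.097]
force: [-5.7, 0.1, 8.9]
grip_width: 0.0118
```

Request:
play_rows:
  twist:
    - [0,0,0]
    - [0,0,0]
    - [0,0,0]
    - [0,0,0]
    - [0,0,0]
    - [0,0,0]
    - [0,0,0]
    - [0,0,0]
  travel:
    - [0,0,0.015]
    - [0.08,-0.008,0.005]
    - [0.08,-0.008,0]
    - [0.08,-0.008,0]
    - [0.08,-0.008,0]
    - [0.08,-0.008,0]
    - [0.08,-0.008,0]
    - [0,0,0]
  grip: [1,1,1,1,1,1,1,1]

```text
time_s: 17.55
ee_pos: [0.5921, 0.0222, 0.0362]
eef_rot: [-1.57, 0.139, -0.097]
force: [2.2, 1.0, 3.2]
grip_width: 0.0118
```

```bash
python3 - <<'E'
from h import *
c=ctrl.camera("wrist");save(c,"w6");c=ctrl.camera("side")
o=ctrl.get_obs();print(o["time_s"],o["ee_pos"],o["eef_rot"],o["grip_width"],o["force"])
cv2.imwrite("pics/s6.png",cv2.resize(c["img"][130:280,200:400],(800,600),interpolation=cv2.INTER_CUBIC)[:,:,::-1])
E
```

```text
17.65 [0.59192875 0.0221994  0.03620075] [-1.57019736  0.13896365 -0.09666659] 0.01167002895692391 [ 1.88001115 -0.25825091  1.78324545]
```

View pics/w6.png

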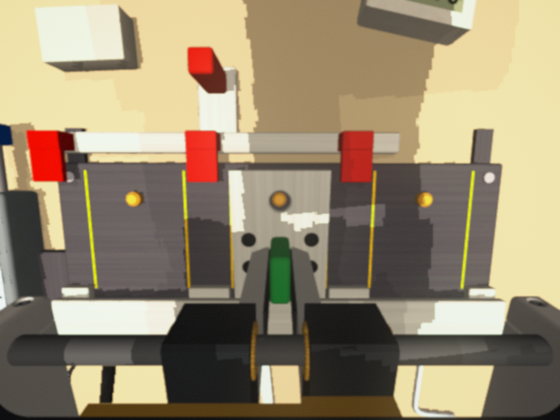

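View pics/s6.png

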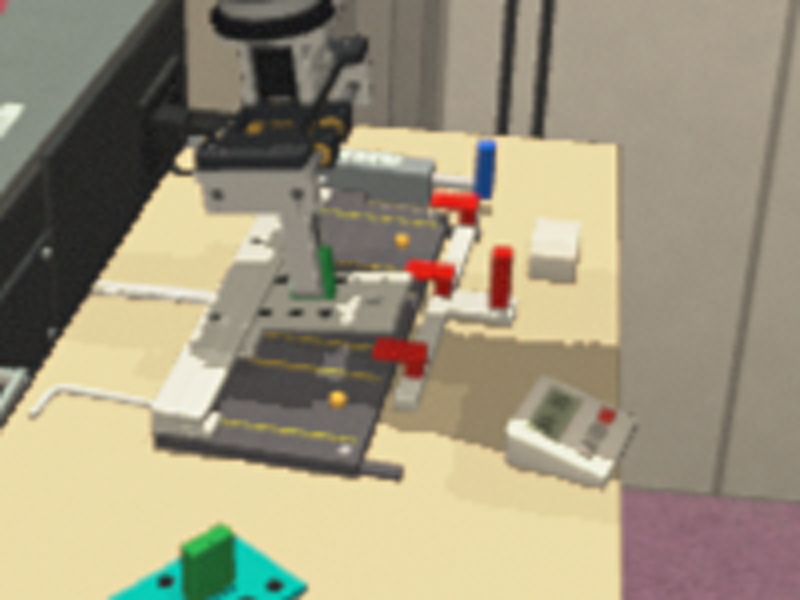

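Request:
play_rows:
  twist:
    - [-0.002,-0.022,0]
    - [-0.002,-0.022,0]
    - [-0.002,-0.022,0]
    - [-0.002,-0.022,0]
    - [0,0,0]
    - [0,0,0]
  travel:
    - [-0.009,0.001,-0.026]
    - [-0.009,0.001,-0.026]
    - [-0.009,0.001,-0.026]
    - [-0.009,0.001,-0.026]
    - [0,0,0]
    - [0,0,0]
  grip: [1,1,1,1,1,1]

```text
time_s: 18.25
ee_pos: [0.5893, 0.0225, 0.0309]
eef_rot: [-1.569, 0.003, -0.097]
force: [-1.7, 0.6, 0.9]
grip_width: 0.0117
```

```bash
python3 - <<'E'
from h import *
c=ctrl.camera("wrist");
cv2.imwrite("pics/w7.png",cv2.resize(c["img"][100:300,130:430],(900,600),interpolation=cv2.INTER_CUBIC)[:,:800,::-1])
c=ctrl.camera("side")
o=ctrl.get_obs();print(o["time_s"],o["ee_pos"],o["eef_rot"],o["grip_width"],o["force"])
cv2.imwrite("pics/s7.png",cv2.resize(c["img"][130:280,200:400],(800,600),interpolation=cv2.INTER_CUBIC)[:,:,::-1])
E
```

```text
18.35 [0.5894812  0.02250101 0.03084868] [-1.56937906  0.00245072 -0.09666621] 0.011653132436826674 [-1.61271198  0.01165865  1.68228116]
```

View pics/w7.png

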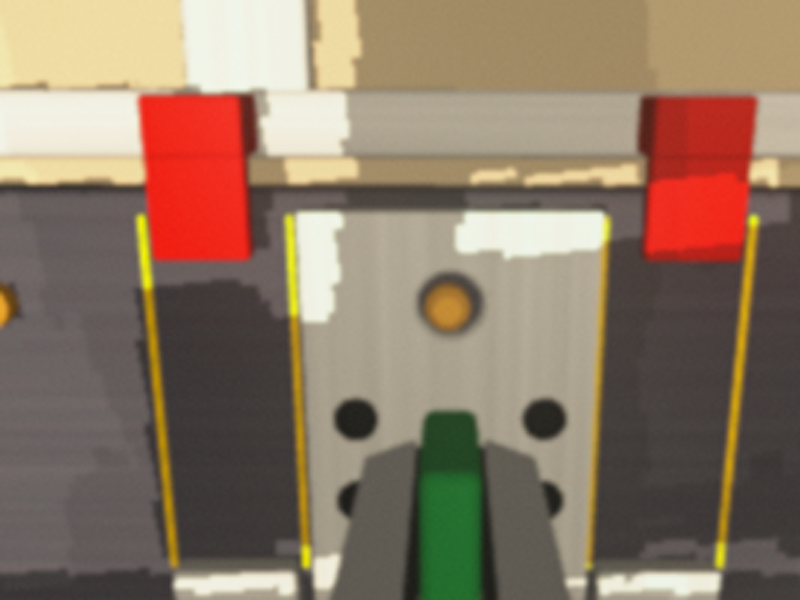

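View pics/s7.png

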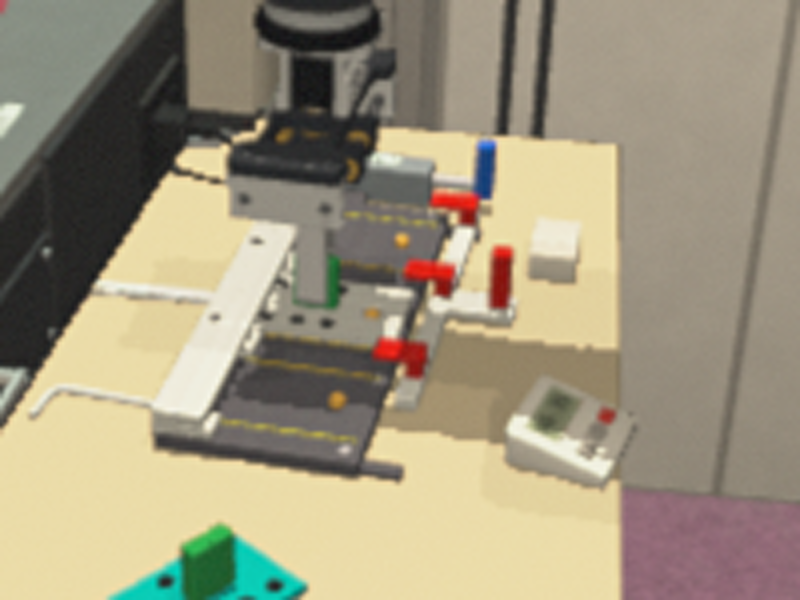

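Request:
play_rows:
  twist:
    - [0,0,0]
    - [0,0,0]
    - [0,0,0]
    - [0,0,0]
    - [0,0,0]
    - [0,0,0.01]
    - [0,0,0.01]
    - [0,0,0.01]
    - [0,0,0.01]
    - [0,0,0.01]
    - [0,0,0.01]
    - [0,0,0]
  travel:
    - [0,0,0]
    - [0,0,0]
    - [0,0,0.5]
    - [0,0,0.9]
    - [0,0.3,0.7]
    - [-0.2,0.7,0.3]
    - [-0.2,0.85,0]
    - [-0.2,0.85,0]
    - [-0.2,0.85,0]
    - [-0.2,0.85,0]
    - [-0.2,0.85,0]
    - [-0.2,0.85,0]
  grip: [0.5,0.5,0.5,0.5,0.5,0.5,0.2,0.2,0.2,0.2,0.2,0.2]

```text
time_s: 19.55
ee_pos: [0.5189, 0.3292, 0.1509]
eef_rot: [-1.569, 0.002, -0.002]
force: [0.8, 0.4, -0.1]
grip_width: 0.0377
```

Request:
play_rows:
  twist:
    - [0,0,0]
    - [0,0,0]
    - [0,0,0]
    - [0,0,0]
    - [0,0,0]
  travel:
    - [-0.2,0.8,0]
    - [-0.2,0.7,0]
    - [-0.1,0.6,0]
    - [0,0,0]
    - [0,0,0]
  grip: [0.2,0.2,0.2,0.2,0.2]

```text
time_s: 20.05
ee_pos: [0.4944, 0.4326, 0.1505]
eef_rot: [-1.57, 0.002, -0.001]
force: [0.2, 0.0, -0.5]
grip_width: 0.0376
```

```bash
python3 - <<'E'
from h import *
c=ctrl.camera("wrist");save(c,"w8")
o=ctrl.get_obs();print(o["time_s"],o["ee_pos"],o["eef_rot"],o["grip_width"],o["force"])
c=ctrl.camera("side");save(c,"s8")
E
```

```text
20.1 [0.49471296 0.43187427 0.15063317] [-1.56991635  0.00204692 -0.00254422] 0.03805253888698264 [-0.93110858 -1.11522616 -0.73415264]
```

View pics/w8.png

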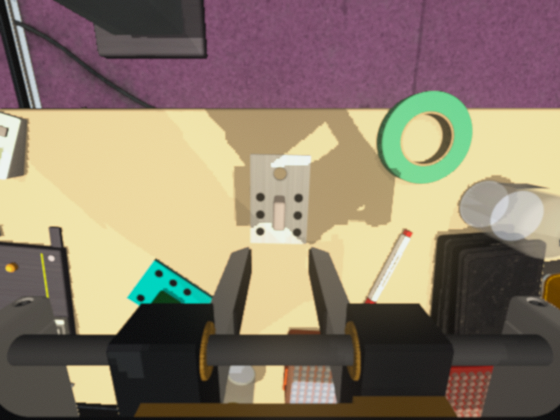

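View pics/s8.png

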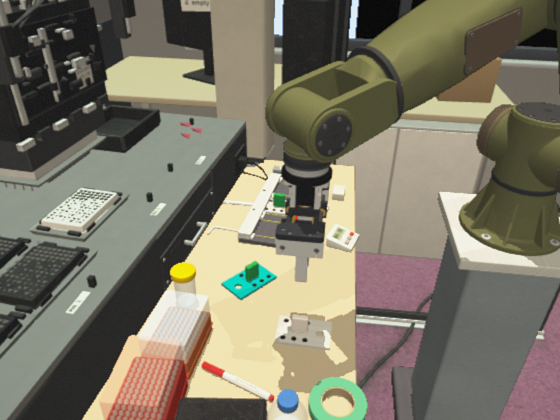

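```bash
python3 - <<'E'
from h import *
c=ctrl.camera("wrist")
cv2.imwrite("pics/w8z.png",cv2.resize(c["img"][145:255,220:340],(600,550),interpolation=cv2.INTER_CUBIC)[:,:,::-1])
z=lambda u,v:[220+(u+.5)/5-.5,145+(v+.5)/5-.5]
for n,p,h in(("hole",(280,173.5),.006),("c",(250,156),.006),("c",(310,156),.006),("c",(309,243),.006),("c",(250,243),.006),("fintop near",(279,201),.042),("fintop far",(279,230),.042)):
    print(n,np.round(atz(c,p,h),4))
E
```

```text
hole [0.4568 0.4326 0.006 ]
c [0.4383 0.4009 0.006 ]
c [0.4385 0.4643 0.006 ]
c [0.5369 0.4657 0.006 ]
c [0.5366 0.3978 0.006 ]
fintop near [0.4786 0.4314 0.042 ]
fintop far [0.5086 0.4313 0.042 ]
```

View pics/w8z.png

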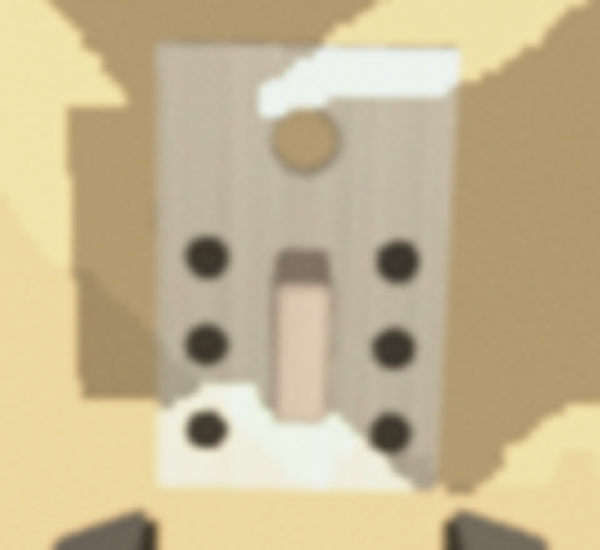

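Request:
play_rows:
  twist:
    - [0,0,-0.011]
    - [0,0,0]
    - [0,0,0]
    - [0,0,0]
    - [0,0,0]
    - [0,0,0]
    - [0,0,0]
    - [0,0,0]
    - [0,0,0]
    - [0,0,0]
    - [0,0,0]
    - [0,0,0]
  travel:
    - [0,0,-0.5]
    - [0,0,-0.6]
    - [0,0,-0.6]
    - [0,0,-0.5]
    - [0,0,-0.3]
    - [0,0,-0.15]
    - [0,0,0]
    - [0,0,0]
    - [0,0,0]
    - [0,0,0]
    - [0,0,0]
    - [0,0,0]
  grip: [0.2,0.2,0.2,0.2,0.2,0.2,0.2,1,1,1,1,1]
  force: 40

```text
time_s: 21.4
ee_pos: [0.4948, 0.4327, 0.0191]
eef_rot: [-1.569, 0.001, -0.019]
force: [-1.1, -0.4, 5.2]
grip_width: 0.0119
```

Request:
play_rows:
  twist:
    - [0,0,0]
    - [0,0,0]
    - [0,0,-0.005]
    - [0,0,-0.005]
    - [0,0,-0.005]
    - [0,0,-0.005]
    - [0,0,-0.005]
    - [0,0,-0.005]
    - [0,0,-0.005]
    - [0,0,-0.005]
    - [0,0,-0.005]
    - [0,0,-0.005]
  travel:
    - [0,0,0.4]
    - [0,0,0.8]
    - [0.159,-0.617,0.42]
    - [0.159,-0.617,0]
    - [0.159,-0.617,0]
    - [0.159,-0.617,0]
    - [0.159,-0.617,0]
    - [0.159,-0.617,0]
    - [0.159,-0.617,0]
    - [0.159,-0.617,0]
    - [0.159,-0.617,0]
    - [0.159,-0.617,0]
  grip: [1,1,1,1,1,1,1,1,1,1,1,1]

```text
time_s: 22.6
ee_pos: [0.5741, 0.1227, 0.0993]
eef_rot: [-1.569, 0.002, -0.098]
force: [0.8, -0.1, -1.7]
grip_width: 0.0116
```

Request:
play_rows:
  twist:
    - [0,0,0]
    - [0.003,0.03,0]
    - [0.003,0.03,0]
    - [0.003,0.029,0]
    - [0,0,0]
    - [0,0,0]
    - [0,0,0]
  travel:
    - [0,0,0]
    - [0,0,0]
    - [0,0,-0.2]
    - [0,0,-0.3]
    - [0,0,-0.3]
    - [0,0,0]
    - [0,0,0]
  grip: [1,1,1,1,1,1,1]

```text
time_s: 23.3
ee_pos: [0.5738, 0.1243, 0.0594]
eef_rot: [-1.569, 0.142, -0.098]
force: [-0.4, 0.6, -1.5]
grip_width: 0.0119
```

```bash
python3 - <<'E'
from h import *
c=ctrl.camera("wrist");save(c,"w9")
o=ctrl.get_obs();print(o["time_s"],o["ee_pos"],o["eef_rot"],o["grip_width"],o["force"])
R=cv2.Rodrigues(np.array([0,0,o["eef_rot"][2]]))[0]@cv2.Rodrigues(np.array([0,o["eef_rot"][1],0]))[0]
T=o["ee_pos"]
f=lambda x,y,z:T+R@np.array([x-7.8,y,z-18.9])/1000
print(np.round(proj(c,[f(-30,0,6),f(-50,32,6),f(-50,-32,6)]),1))
E
```

```text
23.35 [0.57408809 0.12428613 0.06002282] [-1.56893761  0.14093323 -0.09776387] 0.012009945213093887 [ 0.08218976  0.61573302 -0.26967791]
[[279.2 203.2]
 [330.6 172. ]
 [227.7 172. ]]
```

View pics/w9.png

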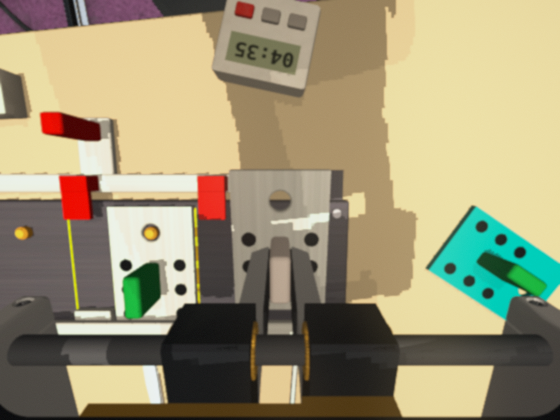

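Request:
play_rows:
  twist:
    - [0,0,0]
    - [0,0,0]
    - [0,0,0]
    - [0,0,0]
    - [0,0,0]
    - [0,0,0]
  travel:
    - [0,0,-0.2]
    - [0,0,-0.18]
    - [0,0,-0.05]
    - [0,0,-0.03]
    - [0,0,0]
    - [0,0,0]
  grip: [1,1,1,1,1,1]

```text
time_s: 23.95
ee_pos: [0.5741, 0.124, 0.0367]
eef_rot: [-1.569, 0.142, -0.098]
force: [-2.6, 0.4, 2.8]
grip_width: 0.0116
```

Request:
play_rows:
  twist:
    - [0,0,0]
    - [0,0,0]
    - [0,0,0]
    - [0,0,0]
    - [0,0,0]
    - [0,0,0]
    - [0,0,0]
    - [0,0,0]
    - [0,0,0]
  travel:
    - [0,0,0.012]
    - [0.076,-0.006,0]
    - [0.076,-0.006,0]
    - [0.076,-0.006,0]
    - [0.076,-0.006,0]
    - [0.076,-0.006,0]
    - [0.076,-0.006,0]
    - [0.076,-0.006,0]
    - [0,0,0]
  grip: [1,1,1,1,1,1,1,1,1]

```text
time_s: 24.85
ee_pos: [0.601, 0.1218, 0.037]
eef_rot: [-1.569, 0.142, -0.098]
force: [-0.4, 0.1, -0.8]
grip_width: 0.0118
```

```bash
python3 - <<'E'
from h import *
c=ctrl.camera("wrist");save(c,"w10")
cv2.imwrite("pics/w10.png",cv2.resize(c["img"][100:300,130:430],(900,600),interpolation=cv2.INTER_CUBIC)[:,:800,::-1])
o=ctrl.get_obs();print(o["time_s"],o["ee_pos"],o["eef_rot"],o["grip_width"],o["force"])
E
```

```text
24.9 [0.60076563 0.1218635  0.03693236] [-1.56904377  0.14226972 -0.0981775 ] 0.011990237452340997 [-0.55331208 -0.58894886 -1.47850888]
```

View pics/w10.png

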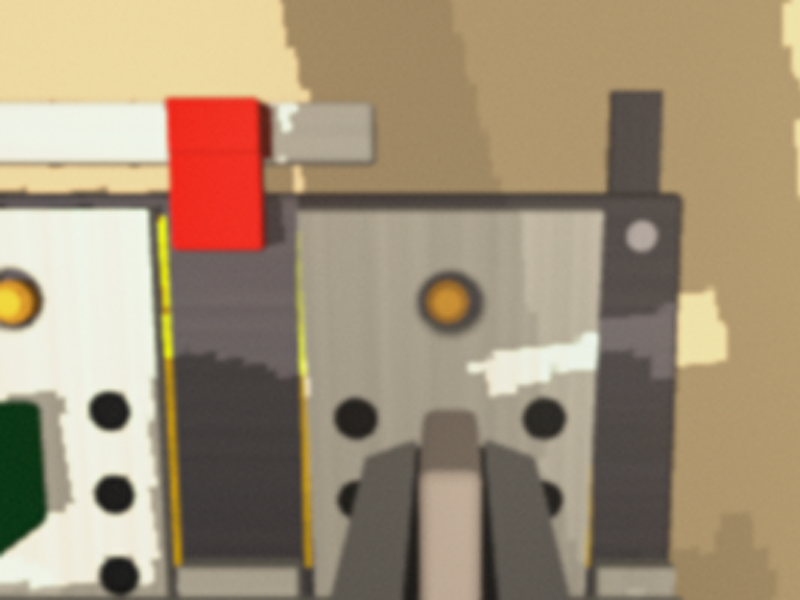

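Request:
play_rows:
  twist:
    - [-0.002,-0.022,0]
    - [-0.002,-0.022,0]
    - [-0.002,-0.022,0]
    - [-0.002,-0.022,0]
    - [0,0,0]
    - [0,0,0]
  travel:
    - [-0.009,0.001,-0.029]
    - [-0.009,0.001,-0.029]
    - [-0.009,0.001,-0.029]
    - [-0.009,0.001,-0.029]
    - [0,0,0]
    - [0,0,0]
  grip: [1,1,1,1,1,1]

```text
time_s: 25.5
ee_pos: [0.5988, 0.1221, 0.0315]
eef_rot: [-1.568, 0.004, -0.098]
force: [0.7, -0.2, -1.0]
grip_width: 0.0117
```

```bash
python3 - <<'E'
from h import *
c=ctrl.camera("wrist");save(c,"w11")
cv2.imwrite("pics/w11.png",cv2.resize(c["img"][100:300,130:430],(900,600),interpolation=cv2.INTER_CUBIC)[:,:800,::-1])
o=ctrl.get_obs();print(o["time_s"],o["ee_pos"],o["eef_rot"],o["grip_width"],o["force"])
E
```

```text
25.55 [0.5989229  0.12210939 0.0314056 ] [-1.56790813  0.00414682 -0.0980355 ] 0.011552420315597412 [-0.29684392 -0.75905969 -1.26062461]
```

View pics/w11.png

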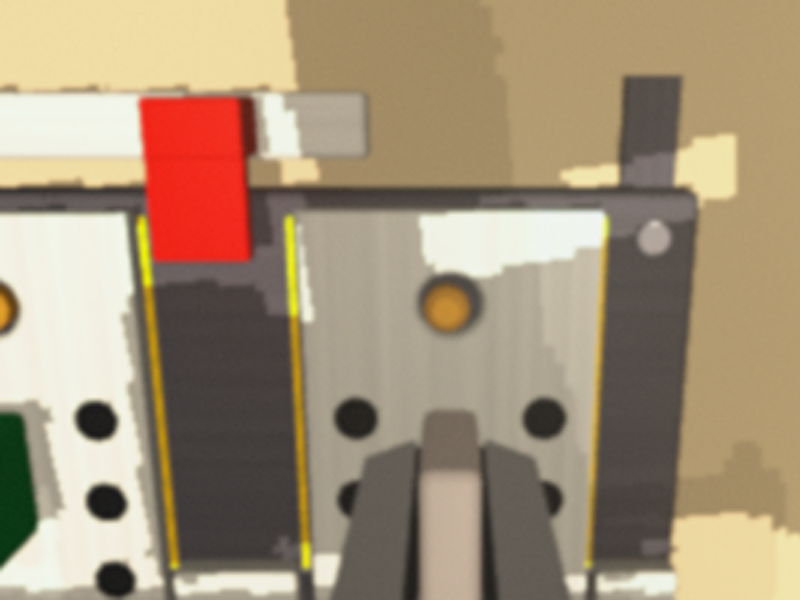

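Request:
play_rows:
  twist:
    - [0,0,0]
    - [0,0,0]
    - [0,0,0]
    - [0,0,0]
    - [0,0,0]
    - [0,0,0]
    - [0,0,0]
    - [0,0,0]
    - [0,0,0]
    - [0,0,0]
    - [0,0,0]
    - [0,0,0]
  travel:
    - [0,0,0]
    - [0,0,0]
    - [0,0,0]
    - [0,0,0.4]
    - [0,0,0.8]
    - [0,0,0.8]
    - [-0.4,-0.4,0.6]
    - [-0.5,-0.5,0.6]
    - [-0.6,-0.6,0.5]
    - [-0.4,-0.4,0.3]
    - [0,0,0]
    - [0,0,0]
  grip: [0.5,0.5,0.5,0.5,0.5,0.5,0.3,0.3,0.3,0.3,0.3,0.3]

```text
time_s: 26.75
ee_pos: [0.504, 0.027, 0.2315]
eef_rot: [-1.568, 0.003, -0.099]
force: [0.7, 0.1, -0.0]
grip_width: 0.033
```

```bash
python3 - <<'E'
from h import *
c=ctrl.camera("wrist");save(c,"w12")
o=ctrl.get_obs();print(o["time_s"],o["ee_pos"],o["eef_rot"],o["grip_width"],o["force"])
c=ctrl.camera("side");save(c,"s12")
cv2.imwrite("pics/s12.png",cv2.resize(c["img"][130:380,150:400],(600,600),interpolation=cv2.INTER_CUBIC)[:,:,::-1])
E
```

```text
26.8 [0.50410674 0.02738137 0.2308551 ] [-1.56787597  0.00379246 -0.09816557] 0.032616149801202955 [-0.23941088  0.698799   -1.04844229]
```

View pics/w12.png

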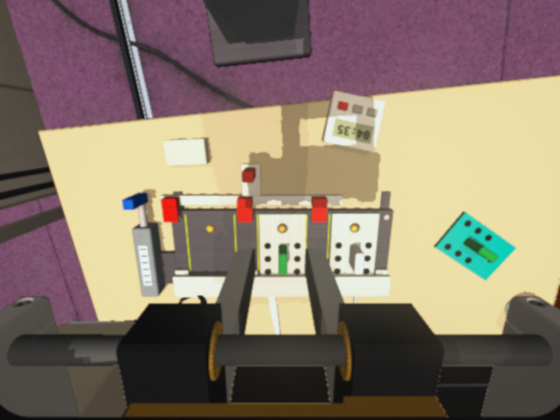

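View pics/s12.png

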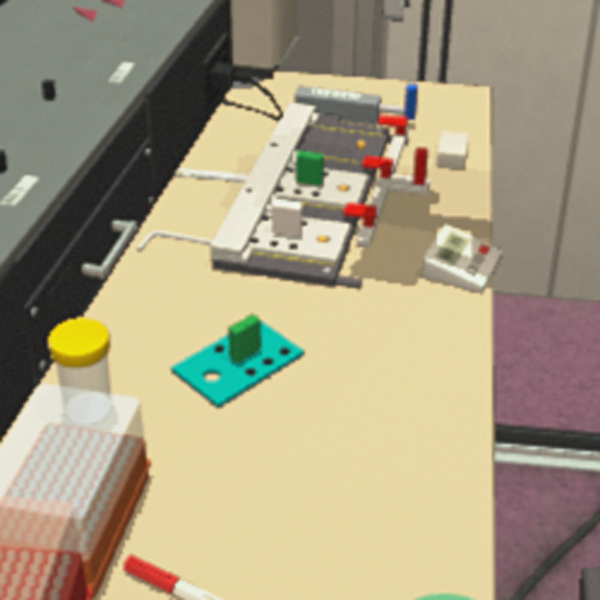

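Request:
play_rows:
  twist:
    - [0,0,0]
    - [0,0,0]
    - [0,0,0]
    - [0,0,0]
    - [0,0,0]
    - [0,0,0]
    - [0,0,0]
    - [0,0,0]
    - [0,0,0]
    - [0,0,0]
    - [0,0,0]
  travel:
    - [-0.332,-0.36,-0.5]
    - [-0.332,-0.36,-0.7]
    - [0,0,-0.8]
    - [0,0,-0.8]
    - [0,0,-0.6]
    - [0,0,-0.4]
    - [0,0,-0.2]
    - [0,0,0]
    - [0,0,0]
    - [0,0,0]
    - [0,0,0]
  grip: [0.3,0.3,0.3,0.3,0.3,0.3,0.3,0.3,1,1,1]
  force: 20

```text
time_s: 27.95
ee_pos: [0.4712, -0.0087, 0.0321]
eef_rot: [-1.568, 0.002, -0.098]
force: [0.6, 3.9, 1.9]
grip_width: 0.0135
```

Request:
play_rows:
  twist:
    - [0,0,0]
    - [0,0,0]
    - [0,0,0]
    - [0,0,0]
    - [0,0,0]
    - [0,0,0]
    - [0,0,0]
    - [0,0,0]
    - [0,0,0]
  travel:
    - [0,0,0]
    - [0.01,0.12,0]
    - [0.015,0.15,0]
    - [0.015,0.15,0]
    - [0.015,0.15,0]
    - [0.015,0.15,0]
    - [0.008,0.08,0]
    - [0.005,0.05,0]
    - [0,0,0]
  grip: [1,1,1,1,1,1,1,1,1]

```text
time_s: 28.85
ee_pos: [0.4754, 0.0332, 0.0321]
eef_rot: [-1.569, 0.002, -0.098]
force: [-0.7, -5.3, 6.8]
grip_width: 0.0137
```

Request:
play_rows:
  twist:
    - [0,0,0]
    - [0,0,0]
    - [0,0,0]
  travel:
    - [0.003,0.04,0]
    - [0,0,0]
    - [0,0,0]
  grip: [1,1,1]

```text
time_s: 29.15
ee_pos: [0.4754, 0.0333, 0.0321]
eef_rot: [-1.572, 0.002, -0.098]
force: [-2.0, -21.9, 8.4]
grip_width: 0.0138
```

Request:
play_rows:
  twist:
    - [0,0,0]
    - [0,0,0]
    - [0,0,0]
    - [0,0,0]
    - [0,0,0]
    - [0,0,0]
    - [0,0,0]
    - [0,0,0]
    - [0,0,0]
    - [0,0,0]
    - [0,0,0]
    - [0,0,0]
  travel:
    - [0,0,0]
    - [0,0,0]
    - [0,0,0.5]
    - [0,0,0.9]
    - [0.05,-0.4,0]
    - [0.05,-0.6,0]
    - [0.05,-0.7,0]
    - [0.05,-0.7,0]
    - [0.05,-0.7,0]
    - [0.05,-0.7,0]
    - [0,0,0]
    - [0,0,0]
  grip: [0.3,0.3,0.3,0.3,0.3,0.3,0.3,0.3,0.3,0.3,0.3,0.3]

```text
time_s: 30.35
ee_pos: [0.4897, -0.1545, 0.101]
eef_rot: [-1.568, 0.004, -0.099]
force: [-0.1, 0.4, 0.0]
grip_width: 0.033
```

```bash
python3 - <<'E'
from h import *
c=ctrl.camera("wrist");save(c,"w13")
o=ctrl.get_obs();print(o["time_s"],o["ee_pos"],o["eef_rot"],o["grip_width"],o["force"])
E
```

```text
30.4 [ 0.48980768 -0.15386374  0.101098  ] [-1.5676768   0.003821   -0.09811081] 0.03314338236347097 [0.06977316 0.41345406 0.09682702]
```

View pics/w13.png

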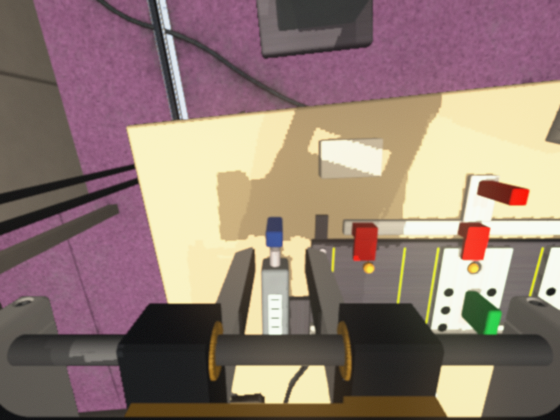

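```bash
python3 - <<'E'
from h import *
c=ctrl.camera("wrist")
cv2.imwrite("pics/w13z.png",cv2.resize(c["img"][200:280,240:310],(525,600),interpolation=cv2.INTER_CUBIC)[:,:,::-1])
for p in((275,231),(275,245),(275,220)): print(atz(c,p,.053))
print(proj(c,[[.4905,-.158,.053],[.4836,-.158,.053],[.4975,-.158,.053]]))
E
```

```text
[ 0.4829888  -0.15643634  0.053     ]
[ 0.49475154 -0.15764856  0.053     ]
[ 0.47397666 -0.15550758  0.053     ]
[[274.0124259  240.07813553]
 [273.10745193 231.91595118]
 [274.91541296 248.22239944]]
```

View pics/w13z.png

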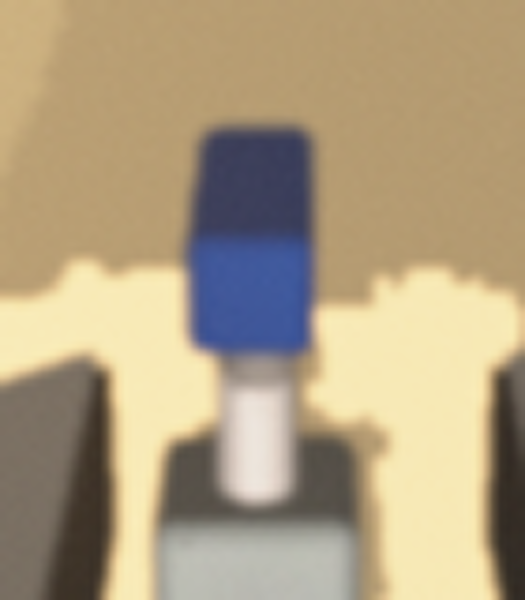

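Request:
play_rows:
  twist:
    - [0,0,0]
    - [0,0,0]
    - [0,0,0]
    - [0,0,0]
    - [0,0,0]
    - [0,0,0]
    - [0,0,0]
    - [0,0,0]
    - [0,0,0]
  travel:
    - [0,-0.066,-0.2]
    - [0,0,-0.5]
    - [0,0,-0.4]
    - [0,0,-0.28]
    - [0,0,0]
    - [0,0,0]
    - [0,0,0]
    - [0,0,0]
    - [0,0,0]
  grip: [0.3,0.3,0.3,0.3,0.3,1,1,1,1]
  force: 40

```text
time_s: 31.35
ee_pos: [0.4904, -0.1592, 0.0332]
eef_rot: [-1.57, 0.001, -0.098]
force: [-1.4, -10.5, -0.6]
grip_width: 0.0136
```

Request:
play_rows:
  twist:
    - [0,0,0]
    - [0,0,0]
    - [0,0,0]
    - [0,0,0]
    - [0,0,0]
    - [0,0,0]
    - [0,0,0]
    - [0,0,0]
    - [0,0,0]
  travel:
    - [0,-0.03,0]
    - [-0.1,0.01,0]
    - [-0.1,0.01,0]
    - [-0.1,0.01,0]
    - [-0.1,0.01,0]
    - [-0.1,0.009,0]
    - [-0.1,0.009,0]
    - [0,0,0]
    - [0,0,0]
  grip: [1,1,1,1,1,1,1,1,1]

```text
time_s: 32.25
ee_pos: [0.4608, -0.1564, 0.0331]
eef_rot: [-1.568, 0.0, -0.098]
force: [8.2, 2.1, 2.7]
grip_width: 0.0138
```

```bash
python3 - <<'E'
from h import *
c=ctrl.camera("wrist")
cv2.imwrite("pics/w14z.png",cv2.resize(c["img"][180:340,220:340],(600,800),interpolation=cv2.INTER_CUBIC)[:600,:,::-1])
o=ctrl.get_obs();print(o["time_s"],o["ee_pos"],o["eef_rot"],o["grip_width"],o["force"])
c=ctrl.camera("side")
cv2.imwrite("pics/s14.png",cv2.resize(c["img"][150:250,240:360],(720,600),interpolation=cv2.INTER_CUBIC)[:,:,::-1])
c=ctrl.camera("scene")
cv2.imwrite("pics/sc14.png",cv2.resize(c["img"][230:330,300:420],(720,600),interpolation=cv2.INTER_CUBIC)[:,:,::-1])
E
```

```text
32.3 [ 0.46088953 -0.15640074  0.03308247] [-1.56846872e+00  1.31748093e-04 -9.80828203e-02] 0.013923904776759102 [7.83373121 2.19318884 3.48215296]
```

View pics/w14z.png

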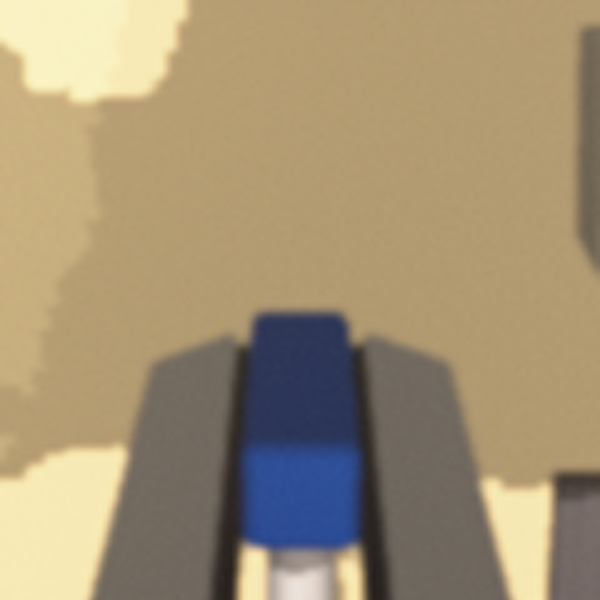

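View pics/s14.png

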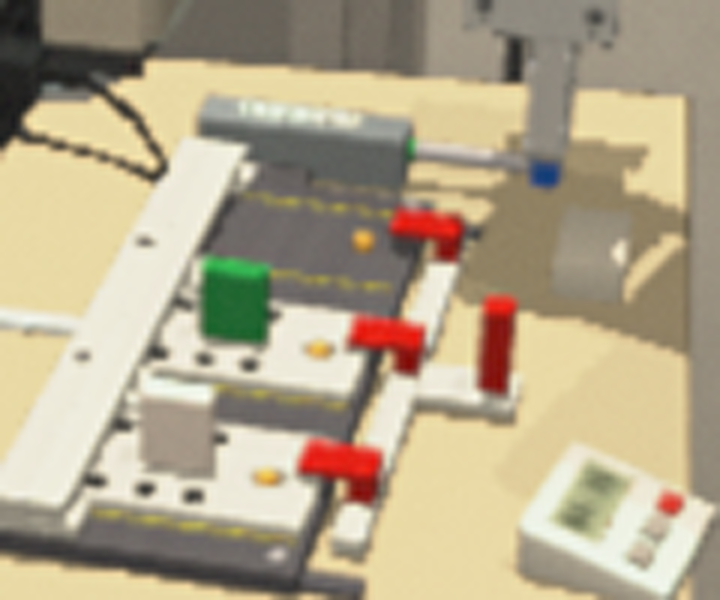

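View pics/sc14.png

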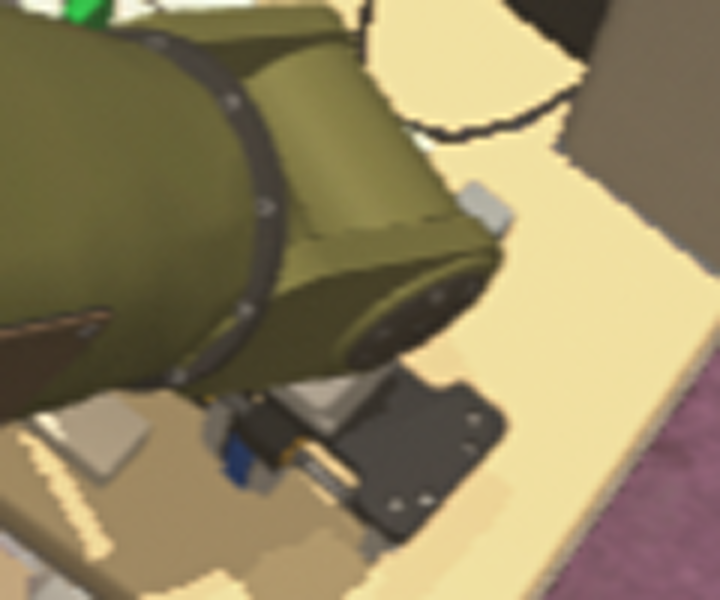

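Request:
play_rows:
  twist:
    - [0,0,0]
    - [0,0,0]
    - [0,0,0]
    - [0,0,0]
    - [0,0,0]
    - [0,0,0]
    - [0,0,0]
    - [0,0,0]
    - [0,0,0]
    - [0,0,0]
    - [0,0,0]
    - [0,0,0]
  travel:
    - [0,0,0]
    - [0,0,0]
    - [0,0,0]
    - [0,0,0]
    - [0,0,0]
    - [0,0,0]
    - [0,0,0]
    - [0,0,0]
    - [0,0,0]
    - [0,0,0]
    - [0,0,0]
    - [0,0,0]
  grip: [1,1,1,1,1,1,1,1,1,1,1,1]

```text
time_s: 33.6
ee_pos: [0.461, -0.1564, 0.0331]
eef_rot: [-1.568, 0.0, -0.098]
force: [8.2, 1.7, 4.0]
grip_width: 0.0138
```

```bash
python3 - <<'E'
from h import *
c=ctrl.camera("side")
cv2.imwrite("pics/s15.png",cv2.resize(c["img"][160:195,270:340],(800,400),interpolation=cv2.INTER_CUBIC)[:,:,::-1])
o=ctrl.get_obs();print(o["time_s"],o["ee_pos"],o["force"])
E
```

```text
33.65 [ 0.46097572 -0.15639461  0.03308552] [6.93197267 1.26097833 3.36347012]
```

View pics/s15.png

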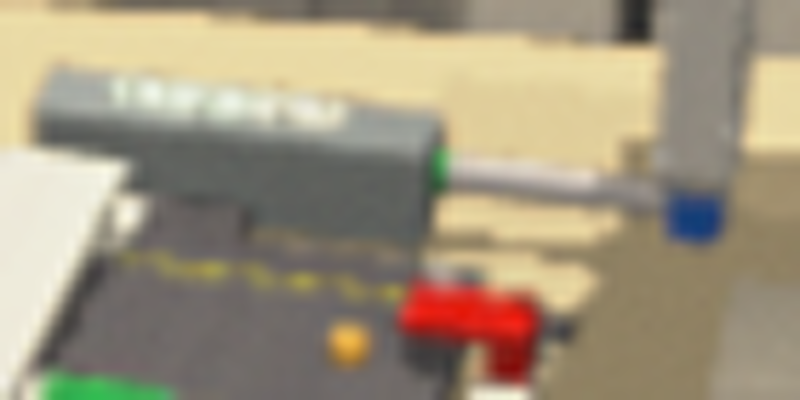

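Request:
play_rows:
  twist:
    - [0,0,0]
    - [0,0,0]
    - [0,0,0]
    - [0,0,0]
    - [0,0,0]
    - [0,0,0]
    - [0,0,0]
    - [0,0,0]
    - [0,0,0]
    - [0,0,0]
    - [0,0,0]
    - [0,0,0]
  travel:
    - [0.1,-0.01,0]
    - [0.1,-0.01,0]
    - [0.1,-0.01,0]
    - [0.1,-0.01,0]
    - [0.1,-0.01,0]
    - [0.08,-0.008,0]
    - [0,0,0]
    - [0,0,0]
    - [0,0,0]
    - [0,0,0.4]
    - [0,0,0.9]
    - [0,0,0.9]
  grip: [1,1,1,1,1,1,1,0.3,0.3,0.3,0.3,0.3]

```text
time_s: 34.85
ee_pos: [0.4879, -0.159, 0.1429]
eef_rot: [-1.567, 0.006, -0.098]
force: [0.3, -0.1, -0.5]
grip_width: 0.0327
```

Request:
play_rows:
  twist:
    - [0,0,0]
    - [0,0,0]
    - [0,0,0]
    - [0,0,0]
    - [0,0,0]
    - [0,0,0]
    - [0,0,0]
    - [0,0,0]
  travel:
    - [0,0.4,0.6]
    - [0,0.6,0.6]
    - [0,0.7,0.3]
    - [0,0.7,0]
    - [0,0.7,0]
    - [0,0.5,0]
    - [0,0,0]
    - [0,0,0]
  grip: [0.3,0.3,0.3,0.3,0.3,0.3,0.3,0.3]

```text
time_s: 35.65
ee_pos: [0.4887, 0.0207, 0.217]
eef_rot: [-1.568, 0.004, -0.097]
force: [-0.7, 0.6, 0.2]
grip_width: 0.0331
```

```bash
python3 - <<'E'
from h import *
c=ctrl.camera("wrist");save(c,"w16")
o=ctrl.get_obs();print(o["time_s"],o["ee_pos"],o["force"])
for p,h in(((0,0),.053),): pass
c=ctrl.camera("side")
cv2.imwrite("pics/s16.png",cv2.resize(c["img"][150:250,240:360],(720,600),interpolation=cv2.INTER_CUBIC)[:,:,::-1])
E
```

```text
35.7 [0.48874701 0.02020179 0.21704562] [-0.59516586 -0.68861177 -0.04645461]
```

View pics/w16.png

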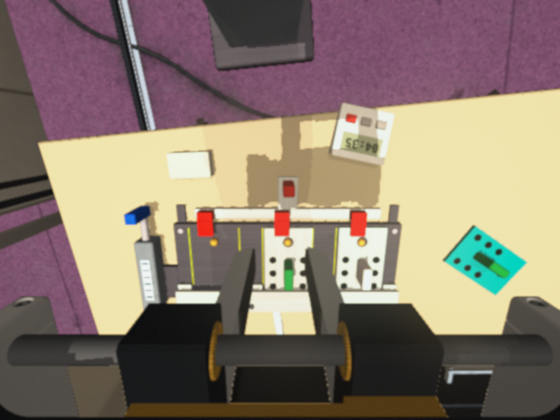

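View pics/s16.png

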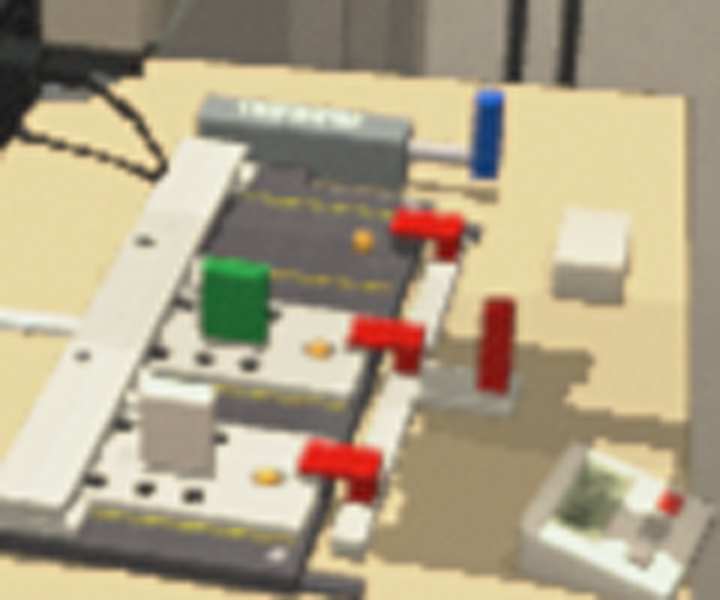

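```bash
python3 - <<'E'
from h import *
c=ctrl.camera("wrist")
im=c["img"];cv2.imwrite("pics/w16z.png",cv2.resize(im[145:305,115:415],(800,427),interpolation=cv2.INTER_CUBIC)[:,:,::-1])
s=c["img"].astype(int)
m=((s[...,2]>s[...,0]+60)&(s[...,2]>110));ys,xs=np.nonzero(m[195:235,115:160]);print(xs.mean()+115,ys.mean()+195,len(xs))
R=np.array([[np.cos(-.0968),-np.sin(-.0968)],[np.sin(-.0968),np.cos(-.0968)]]);B=np.array([.5868,.0232])
for n,p,h in(("gk",(132+0,216),.053),("knob",(289,189),.052),("tab1",(358,224),.021),("tab2",(282,224),.021),("tab3",(205,224),.021),("pin1",(361.5,242.5),.0185),("pin2",(288,242.5),.0185)):
    print(n,np.round(R.T@(atz(c,p,h)[:2]-B)*1000,1))
E
```

```text
130.82258064516128 218.6209677419355 124
gk [ -83.  -187.1]
knob [-114.8   -1. ]
tab1 [-62.   90.9]
tab2 [-62.3  -8.8]
tab3 [ -62.6 -109.8]
pin1 [-35.1  98.3]
pin2 [-35.4  -0.7]
```

View pics/w16z.png

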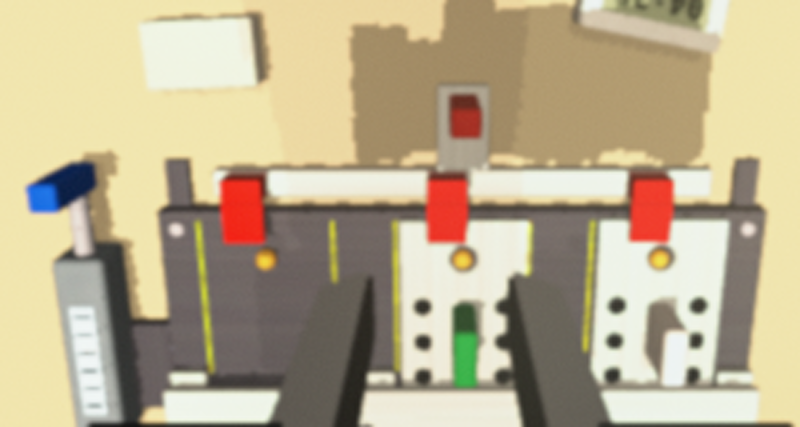

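```bash
python3 -c "
from station import ctrl
print(ctrl.hand_in())"
```

```text
the job is handed in; nothing more can be done
None
```

I finished the job and handed it in at about 36 s of the 208 s allowed; the hand-in gave no verdict.

- **Lock bar and box:** I slid the bar open by its red knob until it hit the stop (28 N). The card box stands on the open bench in front of the base.
- **Plates:** Only the green and white plates were there; no blue plate showed in any picture. I hooked each one tipped under the lip and laid it flat over its pin, green in the middle bay and white in the left bay. The right bay is empty.
- **Locking:** I slid the bar back 42 mm to its left stop (22 N).
- **Gauge:** I pulled it out 29.6 mm by the blue knob. The spring pulled back with about 8 N and roughly half the green band showed. I held it for about 1.4 s, guided it back in and let go.

**Last checks:**
- The final pictures show both pins in the plates' holes and the tabs over both plates' front edges.
- The lock knob measured about 1 mm from home and the box stands upright on the bench.
- The gripper is clear of everything. I left the timer, the jar and the turquoise look-alike alone, and the timer and look-alike look unmoved in the last wrist picture. The jar is not in the final pictures; it was last seen upright just before locking.

**One disagreement:** the last picture put the gauge knob 2 to 5 mm further out than when pulled in. The lock knob read about 3 mm off in that same direction, so I took it as camera error. The gauge looks fully in on the side camera.

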